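Uncouple the plug-in test gauge and put it away

TASK

The pressure check on the dispensing machine is finished: pull back the sprung sleeve of the blue-ringed quick coupler so that the test gauge is let go, draw the gauge straight out, and lay it down gently on its back, dial up, lengthwise in the wide empty bay of its tray. Leave the red-ringed coupler beside it shut, do not bump the machine with the arm, and do not disturb the other things on the machine, in the tray and on the desk.

Things in the scene. Friction and masses are not known exactly. Their poses are not given: they have to be found in the camera images.
- sleeve_mid (a point): Centre, on the axis, of the sprung sleeve to pull: knurled steel collar with a blue ring, 32 mm across, 26 mm long, on a level quick coupler about 200 mm above the desk. Axes: y = along the coupler, out of its mouth to the gauge; z up; x level, away from the robot, under the beam. The manifold bar is 43 mm behind (-y), a fixed neck 25 mm across between; the mouth is 15 mm ahead.
- sleeve (a joint): How far the blue-ringed sleeve is pulled back (m) towards the manifold bar (-y): 0 = home, 0.009 = stop. Spring 4.5 N at home, 8.5 N at the stop. By about 0.0065 it frees the plug, and an ejector pushes the gauge out 8 to 9 mm; let loose, the sleeve then stays 3 to 6 mm back on the plug, and springs home when the plug is drawn out. Until freed, the plug is locked: do not force it.
- sleeve2 (a joint): The same for the red-ringed sleeve of the second coupler, which holds a brass silencer; it must stay shut (0). That coupler is alike and parallel, its axis 68 mm away from the first at +x (farther under the beam), at the same height.
- coupler_mouth (a point): Centre of the first coupler's mouth, on its axis; axes as sleeve_mid (y out of the mouth). Does not move with the sleeve.
- shuttle: The aluminium plate (170 x 240 x 16 mm, top 117 mm above the desk, 83 mm under the couplers' axes) with the manifold bar on an upright bracket at its -y end: bar 36 mm wide (y), 42 mm high, its middle at the couplers' height. Origin below the plate's centre; the first coupler's axis is at x = -28 mm. Fixed.
- gauge_center (a point): Centre of the test gauge's round steel case (50 mm across, 27 mm thick, white dial, 0.16 kg). Axes: z = out of the dial; x = along the plug's axis, away from the plug: out of the coupler while plugged in. At the start the dial leans about 35 deg from straight up towards the robot (the gauge can swivel about x in the coupler). It starts 64 mm from sleeve_mid, 30 mm or more from all else; the +y column is 70 mm from its rim.
- plug_tip (a point): End of the gauge's plug, on its axis, 80.5 mm from gauge_center along its -x. From gauge_center going -x: case to 25 mm; brass stem 18 mm across to 48.5 mm; plug 14 mm across to 80.5 mm. All of the plug is in the coupler at the start (tip 31.5 mm inside the mouth; about 22 mm once ejected).
- gauge: The gauge: same axes as gauge_center, origin at the middle of its flat back, 13.5 mm behind gauge_center.
- bay (a point): Middle of the floor of the wide empty bay of the tray, 6.5 mm above the desk. Axes: y = the bay's long way, x = across it towards the narrow bay, z up. Inside the bay is 114 mm (x) by 152 mm (y); its walls rise 9.5 mm above this floor and are 4 mm thick.
- tray: Dark tray with blue lining, 214 x 160 x 16 mm, fixed on the desk left or right of the machine; same axes as bay; origin under its centre.
- beam_edge (a point): Middle of the lower front edge (towards the robot) of the machine's gantry beam: aluminium, 370 mm long (y), 40 mm deep (x, away from the robot), 80 mm high, underside 300 mm above the desk, a cable chain on top. The first coupler's axis lies 22 to 31 mm nearer the robot than this edge, 100 mm lower, so it stops a hand coming straight down: come in tilted 25 to 45 deg, hand towards the robot.
- machine: Desktop dispensing machine, fixed: base 370 mm wide (y), 85 mm high, its front 200 mm from the origin (under its centre; x away from the robot). Two columns, 26 x 60 mm, carry the beam at y = +172 and -172 mm. A camera head 60 mm wide hangs before the beam at y = -142 mm, from 288 to 600 mm above the desk, reaching 79 mm nearer the robot than the beam edge.
- housing: the small black part standing on the shuttle plate under and behind the gauge, 50 x 42 x 20 mm; origin under its centre; leave alone
- spare_plug: a spare brass plug, 50 x 18 x 19 mm, lying in the narrow bay of the tray; origin under its middle; leave alone
- hex_key: a dark hex key, 85 mm, lying in the narrow bay of the tray; leave alone
- parts_bin: a blue open bin of screws and seals, 150 x 200 x 55 mm, on the other side of the machine from the tray; origin under its centre; leave alone
- barrel: an amber dispensing barrel lying on the desk in front of the machine, 110 mm long, 23 mm thick; origin under it; leave alone
- tape: an orange tape roll lying flat on the desk, 84 mm across, 19 mm high; origin under its centre; leave alone
- mouse: a white computer mouse, 105 x 60 x 36 mm; origin under its centre; leave alone
- driver: a red-handled screwdriver lying on the desk beside the machine, 170 mm long; leave alone
- wash: a white wash bottle with a red cap, 52 mm across, 130 mm high, standing beside the machine; origin under its centre; leave alone

How it is judged:
On the way, in this order (a step that is already met when the one before it is completed fails the run):
1. the blue-ringed sleeve is pulled back and the gauge let go (its plug 4 mm or more out of its seat) (value of joint sleeve above 0.0025 m and y of plug_tip in the frame of coupler_mouth above -0.0275 m), for 0.1 s.
2. the gauge's plug is drawn clear of the coupler (y of plug_tip in the frame of coupler_mouth above 0.003 m), for 0.05 s.
At the end, for the whole second after the job is handed in: The gauge lies at rest in the wide bay of the tray, wholly inside its walls, flat on its back with the dial up (within 7 deg), its plug's axis along the bay's long way (within 23 deg, either way round), and both sleeves are home (within 1.5 mm) (x of gauge_center in the frame of bay between -0.035 and 0.035 m and y of gauge_center in the frame of bay between -0.056 and 0.056 m and z of gauge_center in the frame of bay between 0.009 and 0.018 m and x of plug_tip in the frame of bay between -0.052 and 0.052 m and y of plug_tip in the frame of bay between -0.078 and 0.078 m and angle between gauge_center's own z axis and vertical below 0.12 rad and angle between the x axis of gauge_center and the y axis of bay, either way round below 0.4 rad and linear speed of gauge below 0.02 m/s and value of joint each of sleeve, sleeve2 below 0.0015 m); the robot touches nothing.
It fails at once if the red-ringed sleeve is pulled back 3 mm or more (value of joint sleeve2 above 0.003 m).
It fails at once if the gauge is dropped: in free air, touched by nothing, more than 18 mm above where it will lie (distance between plug_tip and coupler_mouth above 0.04 m and contact force between gauge and anything else below 0.01 N and z of gauge_center in the frame of bay above 0.032 m).
It fails at once if the gauge strikes or is pressed hard on the tray (80 N) or the machine (40 N) (contact force between gauge and tray above 80 N or contact force between gauge and machine above 40 N).
It fails at once if the arm bumps the machine (25 N) (contact force between the arm and machine above 25 N).
It fails at once if one of the other things is moved 20 mm or more (distance of any of housing, spare_plug, hex_key, parts_bin, barrel, tape, mouse, driver, wash from where it was at the start of the episode above 0.02 m).
It also fails if it takes over 51 s, if anything falls off the work surface, if the arm or the gripper's body presses on something with over 40 N, if the wrist force passes 120 N, or if a joint passes its speed limit or range.

ROBOT

A 6-joint arm with a two-finger parallel gripper is mounted at the origin on the work surface. World frame = base frame: x ahead of the robot, y to its left, z up, the work surface at z = 0. Lengths are in m, angles in rad, forces in N, time in s.
With the tool pointing down it reaches from about 0.375 to 0.9 m from the base axis. Payload 3.1 kg.
Tool frame: the origin (TCP) lies where the fingers leave the gripper's body, on its centre line; the fingertips stand 70 mm ahead of it and the grasp point (between the pads) lies 51 mm ahead of it; z points along the fingers, y is the line along which they close (so a half turn about z gives the same grasp; the last joint's range is limited). The gripper opens to 87 mm and grips with 3 to 60 N. Pads are 19 mm wide; open, the fingers measure 117 mm over their backs; the gripper's body (75 mm by 190 mm) begins 51 mm behind the grasp point.
Start: joints at [-1.343, 0.527, 1.433, -0, 1.181, -0.178], TCP at [0.247, -0.574, 0.292] pointing down, gripper open.
Joint ranges: [-3.08, 3.08], [-0.75, 2.2], [0.22, 2.44], [-1.43, 4.57], [0, 2.65], [-2.85, 2.85]. Speed limits (rad/s): [2.79, 2.79, 3.14, 3.14, 3.14, 3.14].

INTERFACE

Orientations are given as a unit quaternion [x, y, z, w].
In Python, from rig import robot gives the robot as it stands.
- The arm moves only by the tool send_rows, never from a script. Its argument "deltas" is text: rows parted by semicolons, each of 7 numbers parted by spaces: the shift along the tool's x, y, z in mm, then the turn, a rotation vector about the tool's x, y, z in degrees, then the opening, from 0 (shut) to 1 (fully open). A call has 1 to 10 rows; each row shifts and turns the commanded pose from where the row before left it, along the tool's axes as they then stand; what a row does not reach is not made up. A row lasts 1/8 s, in which the tool goes at most 62.5 mm and 10.7 degrees, less where a joint would pass 70% of its speed; a pose out of reach is approached as far as the arm can. A call is refused whole if a number of a shift passes 62.5 or a number of a turn 10.7, either way. A call with a gripper value outside its range is refused whole. The fingers move at their own pace and stop on an object; "newtons" is the grip in N (left out, the last holds). Time passes only in rows, so rows that do not move let the fingers close. It gives the time, the measured TCP pose, the force, the opening and the grip force at its end, in the units of the state.
- robot.get_obs(): the state, without advancing time (a new reading comes with each control period).
- robot.camera(name): name is "side" or "top"; returns a dict with "image" (420x560x3 uint8, red, green, blue), "depth" (420x560 float32, m along the optical axis (not along the pixel's ray), 0 where there is no reading), "fovy" (degrees; the focal length in pixels is half the picture's height over the tangent of half this angle, whatever the lens; pixels are square), "cx", "cy" (the principal point, pixels), "rvec" (rotation vector, rad) and "tvec" (3), from world to camera coordinates, as OpenCV has them. Camera axes: x right, y down, z forward; pixel columns grow to the right and rows downward; lengths in m; the calibration is good to about 2 mm. A picture is of the moment at which its call begins.
- robot.hand_in(): hands the job in; it is judged then, once.
Trained networks look in the newest picture that a camera, given by its name, has taken for a name from the list of things; names that differ only in an ending like _2 or _b are one class to them, and where a whole thing is asked for, a point or a joint stands for the part that bears it (a point fixed in the world has none). Each returns a list of dicts, best first, with "p" (0 to 1); they miss things now and then, are a little off and sometimes report something else, mostly with a low value. They report only what shows in the picture. A call takes as long as a camera call.
- robot.find_in(camera, thing): "box" ([left, top, right, bottom] in pixels, round what is visible of it).
- robot.cut_out(camera, thing): "region" (420x560 bool, what is visible of it) and "box" ([left, top, right, bottom] in pixels, round what is visible of it).
The state is a dict: "time": time; "q": joint angles; "joint_velocities": joint speeds; "joint_torque": joint torques, N m; "position": TCP position; "tool_rot": TCP orientation; "ft_force": force on the tool from outside, world axes, zero at the start; "moment": the same for the moment, N m; "grip_width": finger opening in m; "grip_force": force on a finger pad.
Only numpy, scipy, OpenCV 4.12 (cv2) and the standard library are available. Lean on these libraries where they do the work, as an engineer would, in place of code of your own. Each camera call takes 0.05 s, during which the arm holds its last target. There are 200 camera calls.

## Working session

There is one attempt and no reset: what is moved stays moved. The work goes in short steps, Python scripts to look and compute and a tool call to move; the robot and the scene stay as the last step left them, time stands still between calls to the robot, and variables do not carry over. Pictures are saved under pics/ and viewed, at most 10 in all, crops included, and the job is handed in when it is done.

Besides the shell and the picture viewer there is one more tool, called after "Request:" by a JSON object that holds its "fn" and its "kwargs", one argument or row to a line. send_rows: Moves the arm, as the interface text tells. Its arguments: {"type":"object","properties":{"deltas":{"type":"string"},"newtons":{"type":"number"}},"required":["deltas"]}

```bash
mkdir -p pics; ls; cat > h.py <<'E'
import numpy as np, cv2
from scipy.spatial.transform import Rotation as R
from rig import robot
def cam(n):
    c=robot.camera(n); c['f']=c['image'].shape[0]/2/np.tan(np.radians(c['fovy'])/2)
    c['Rm']=cv2.Rodrigues(np.array(c['rvec'],float))[0]; c['t']=np.array(c['tvec'],float).ravel(); return c
def cloud(c):
    d=c['depth']; v,u=np.mgrid[:d.shape[0],:d.shape[1]]
    P=np.stack([(u-c['cx'])/c['f']*d,(v-c['cy'])/c['f']*d,d],-1)
    W=(P-c['t'])@c['Rm']; W[d<=0]=np.nan; return W
def proj(c,p):
    q=c['Rm']@np.array(p)+c['t']; return c['f']*q[:2]/q[2]+[c['cx'],c['cy']]
def save(c,n,box=None,s=1):
    im=c['image'][...,::-1]
    if box: im=im[box[1]:box[3],box[0]:box[2]]
    cv2.imwrite('pics/'+n,cv2.resize(im,None,fx=s,fy=s,interpolation=cv2.INTER_CUBIC))
E
python3 - <<'E'
from h import *
np.set_printoptions(precision=4,suppress=True)
ims=[]
for n in ['side','top']:
    c=cam(n); W=cloud(c); save(c,n+'0.png'); print(n,c['fovy'],'campos',-c['Rm'].T@c['t'])
    for t in ['sleeve','sleeve2','gauge','tray','machine','shuttle','housing','spare_plug','barrel','parts_bin']:
        r=robot.cut_out(n,t)
        for k in r[:2]:
            P=W[k['region']]; P=P[~np.isnan(P[:,0])]
            print(t,round(k['p'],2),np.round(k['box']), np.median(P,0) if len(P) else '', np.percentile(P,3,axis=0) if len(P) else '',np.percentile(P,97,axis=0) if len(P) else '')
print(robot.get_obs())
E
```

```text
pics
side 47.189588418771706 campos [ 0.8595 -0.1788  1.3021]
sleeve 0.61 [296. 242. 310. 256.] [0.6656 0.0072 0.2134] [ 0.6501 -0.0049  0.2025] [0.6767 0.0191 0.2184]
sleeve2 0.61 [296. 242. 310. 256.] [0.6656 0.0072 0.2134] [ 0.6501 -0.0049  0.2025] [0.6767 0.0191 0.2184]
tray 0.6 [105. 240. 185. 337.] [ 0.4979 -0.3777  0.007 ] [ 0.3931 -0.4542  0.0011] [ 0.5982 -0.2984  0.0176]
machine 0.64 [202. 174. 401. 374.] [ 0.7123 -0.0249  0.088 ] [ 0.5911 -0.1761  0.0805] [0.8806 0.1702 0.5671]
shuttle 0.9 [255. 222. 357. 291.] [0.6683 0.0011 0.1189] [ 0.6157 -0.0929  0.1111] [0.7155 0.1313 0.222 ]
housing 0.91 [327. 234. 348. 259.] [0.6853 0.0923 0.1367] [0.6607 0.0728 0.1288] [0.7076 0.1122 0.142 ]
spare_plug 0.58 [159. 296. 176. 311.] [ 0.5673 -0.34    0.0211] [ 0.5472 -0.3515  0.0053] [ 0.5828 -0.3287  0.0277]
barrel 0.75 [291. 136. 307. 170.] [0.3851 0.1784 0.0196] [0.3344 0.1614 0.0053] [0.4249 0.1946 0.0264]
barrel 0.7 [169. 202. 199. 231.] [ 0.3783 -0.1975  0.0175] [ 0.34   -0.235   0.0045] [ 0.4176 -0.1585  0.0231]
parts_bin 0.97 [340. 114. 424. 183.] [0.5003 0.3941 0.0094] [ 0.43
[... 983 characters left out ...]
133. 190. 209. 249.] [0.5189 0.3805 0.0063] [ 0.4383  0.2759 -0.0016] [0.5993 0.4782 0.0555]
parts_bin 0.16 [340. 254. 366. 283.] [ 0.3711 -0.2093  0.0183] [ 0.3428 -0.2341  0.0004] [ 0.4146 -0.1558  0.0231]
{'time': 1.1, 'q': array([-1.3435,  0.5275,  1.4327,  0.    ,  1.1814, -0.1785]), 'joint_velocities': array([0.0014, 0.0016, 0.0008, 0.0001, 0.0007, 0.0007]), 'joint_torque': array([  0.    , -44.0031, -17.6989,   0.0634,   0.0504,   0.    ]), 'position': array([ 0.2468, -0.5742,  0.2923]), 'tool_rot': array([0.9795, 0.2015, 0.    , 0.    ]), 'ft_force': array([ 0.7706, -0.9862, -0.2557]), 'moment': array([ 0.0097, -0.0105, -0.0329]), 'grip_force': 0.0, 'grip_width': 0.08724322538482318}
```

```bash
python3 - <<'E'
import cv2,numpy as np
a=cv2.imread('pics/side0.png')[200:320,240:380];b=cv2.imread('pics/top0.png')[150:240,200:380]
cv2.imwrite('pics/a.png',cv2.resize(a,None,fx=5,fy=5,interpolation=cv2.INTER_CUBIC))
cv2.imwrite('pics/b.png',cv2.resize(b,None,fx=4.4,fy=4.4,interpolation=cv2.INTER_CUBIC))
E
```

```text
(no output)
```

View pics/a.png

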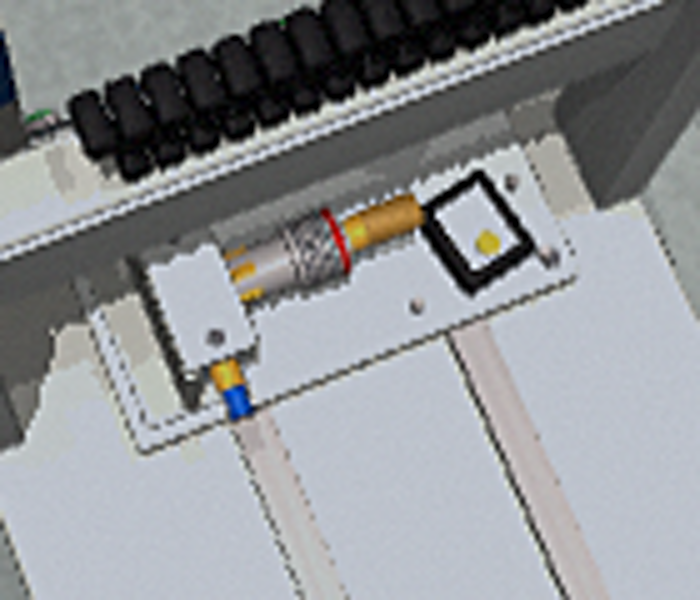

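View pics/b.png

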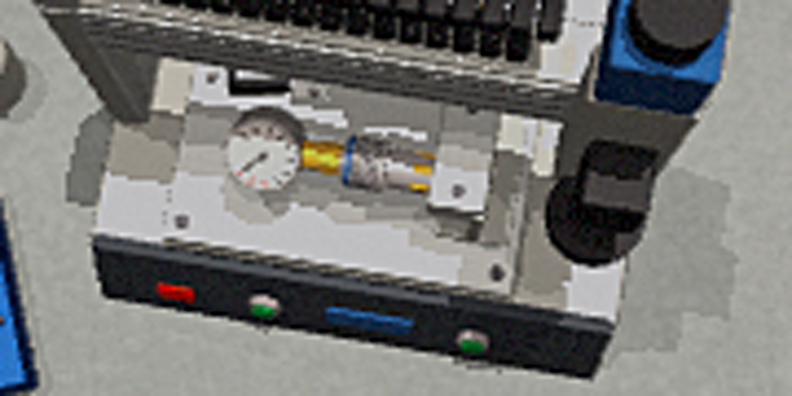

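View pics/side0.png

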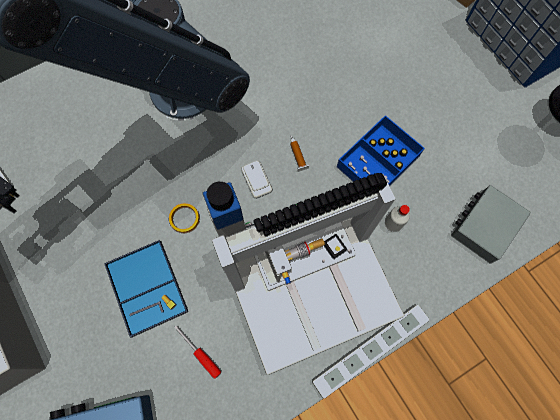

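```bash
python3 - <<'E'
from h import *
np.set_printoptions(precision=4,suppress=True)
c=cam('top');W=cloud(c);save(c,'top1.png',(360,250,560,400),4)
S=cam('side');WS=cloud(S)
def m(W,lo,hi): return np.nan_to_num((W>lo)&(W<hi)).all(-1)&~np.isnan(W[...,0])
# beam front face from top: points z .32-.37
P=W[m(W,[.5,-.15,.31],[.75,.17,.375])]
print('beamface',len(P)); 
for y0 in np.arange(-.15,.17,.04):
    s=P[(abs(P[:,1]-y0)<.02)]; 
    if len(s):print(round(y0,2),len(s),np.percentile(s[:,0],[5,50,95]),s[:,2].min())
# base top front edge z~.085
for nm,V in (('top',W),('side',WS)):
    P=V[m(V,[.4,-.2,.078],[1,.2,.09])]
    for y0 in np.arange(-.16,.17,.08):
        s=P[abs(P[:,1]-y0)<.01]
        if len(s): print(nm,'base',round(y0,2),len(s),np.percentile(s[:,0],[1,99]),np.median(s[:,2]))
    P=V[m(V,[.45,-.15,.112],[.8,.2,.122])]
    print(nm,'plate',len(P),cv2.minAreaRect((P[:,:2]*1000).astype(np.float32)))
    P=V[m(V,[.45,-.15,.216],[.8,-.03,.228])]
    print(nm,'bar',len(P),cv2.minAreaRect((P[:,:2]*1000).astype(np.float32)),np.median(P[:,2]))
    P=V[m(V,[.3,-.5,.012],[.7,-.25,.018])]
    print(nm,'tray',cv2.minAreaRect((P[:,:2]*1000).astype(np.float32)))
# coupler points
P=W[m(W,[.54,-.06,.205],[.64,.13,.24])]; 
for y0 in np.arange(-.05,.13,.01):
    s=P[abs(P[:,1]-y0)<.005]
    if len(s): i=s[:,2].argmax();print(round(y0,3),len(s),s[i],s[:,0].min(),s[:,0].max())
# blue ring pixels
hsv=cv2.cvtColor(c['image'],cv2.COLOR_RGB2HSV); b=(abs(hsv[...,0].astype(int)-110)<15)&(hsv[...,1]>110)&m(W,[.54,-.06,.17],[.64,.1,.24])
print('blue',W[b])
g=robot.cut_out('top','gauge'); 
if g: print(g[0]['box'],g[0]['p'])
E
```

```text
beamface 906
-0.15 20 [0.5252 0.5326 0.5602] 0.3102499381617139
-0.11 212 [0.5201 0.5351 0.5992] 0.31016768554043267
-0.07 116 [0.5472 0.6032 0.6065] 0.31012737563791687
-0.03 104 [0.607  0.6101 0.6133] 0.31157900426139673
0.01 100 [0.6135 0.6168 0.62  ] 0.310472695685932
0.05 102 [0.6203 0.6233 0.626 ] 0.31004325514387077
0.09 99 [0.6264 0.6296 0.6328] 0.31311510348122445
0.13 105 [0.6328 0.6363 0.6392] 0.310542655091682
top base -0.16 218 [0.5179 0.8641] 0.08469158362937551
top base -0.08 246 [0.5078 0.8769] 0.08488886390301009
top base 0.0 288 [0.522 0.89 ] 0.08536125584149953
top base 0.08 267 [0.5342 0.9023] 0.08535453356145985
top base 0.16 406 [0.5464 0.909 ] 0.08527683701584753
top plate 2011 ((605.2590942382812, 52.27044677734375), (282.9924011230469, 123.48291778564453), 80.83675384521484)
top bar 258 ((594.6397094726562, -42.79024887084961), (33.911983489990234, 65.44190979003906), 80.77762603759766) 0.22124935607021157
top tray ((541.7105712890625, -380.3287658691406), (161.83447265625, 304.5121154785156), 83.0724105834961)
side base -0.16 723 [0.6497 0.8624] 0.0844259151
[... 1379 characters left out ...]
7 0.0627 0.2163] 0.5865528092494062 0.6192489127342102
0.07 53 [0.6093 0.0734 0.2247] 0.5851508629872997 0.627333695796891
0.08 45 [0.6151 0.0818 0.2239] 0.5905335578355461 0.6264735397899144
0.09 44 [0.6178 0.0873 0.224 ] 0.5876704571675146 0.6259721356799856
0.1 28 [0.6159 0.0959 0.2196] 0.5930812890013076 0.6245284861723323
0.11 4 [0.6072 0.1051 0.207 ] 0.5990094202136277 0.6072478564431943
blue [[0.6102 0.027  0.2085]
 [0.6059 0.0296 0.2155]
 [0.6059 0.0269 0.2154]
 [0.6027 0.0296 0.2172]
 [0.6004 0.0296 0.2146]
 [0.5976 0.0296 0.2145]
 [0.5947 0.0295 0.215 ]
 [0.5923 0.0295 0.2132]
 [0.5903 0.0324 0.209 ]
 [0.5846 0.0323 0.2089]
 [0.5827 0.0324 0.2043]]
[249.7, 172.8, 277.6, 195.1] 0.65
```

View pics/top1.png

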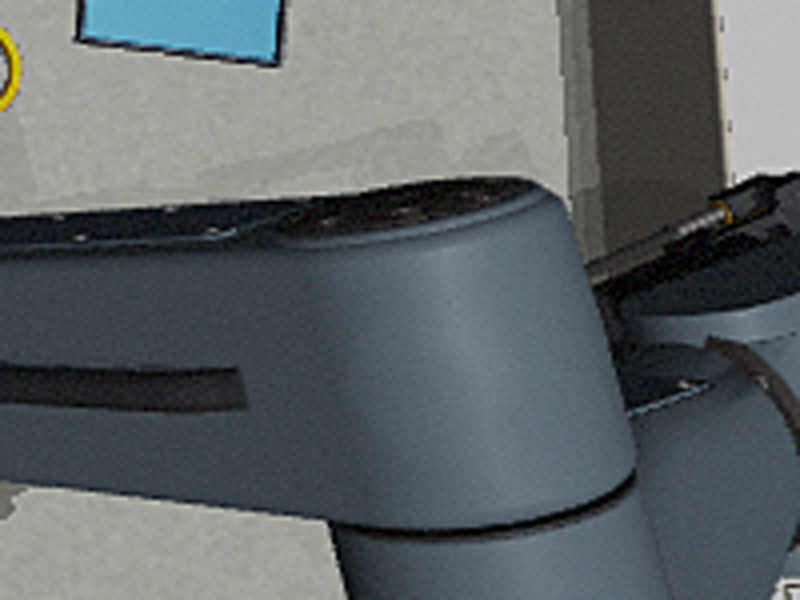

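```bash
cat >> h.py <<'E'
yaw=np.radians(9.3)
u=np.array([np.sin(yaw),np.cos(yaw),0]);v=np.array([np.cos(yaw),-np.sin(yaw),0]);Z=np.array([0,0,1.])
def rot(tilt):   # tool x=u, z tilted from down towards +v
    t=np.radians(tilt); z=np.sin(t)*v-np.cos(t)*Z; y=np.cos(t)*v+np.sin(t)*Z
    return np.column_stack([u,y,z])
def plan(grasp,Rt,n,off=0.051):
    "rows from the pose as it stands to grasp point (with tool rot Rt), straight"
    o=robot.get_obs(); p0=np.array(o['position']);R0=R.from_quat(o['tool_rot'])
    p1=np.array(grasp)-off*Rt[:,2]; dr=(R0.inv()*R.from_matrix(Rt)).as_rotvec()
    d=(p1-p0)/n; rows=[]
    for i in range(n):
        Ri=R0*R.from_rotvec(dr*i/n); rows.append(np.r_[Ri.inv().apply(d)*1000,np.degrees(dr/n)])
    print('from',p0,'to',p1); 
    for r in rows: print(' '.join('%.1f'%x for x in r))
E
python3 - <<'E'
from h import *
from scipy.optimize import least_squares
np.set_printoptions(precision=4,suppress=True)
c=cam('top');W=cloud(c)
def m(W,lo,hi): return np.nan_to_num((W>lo)&(W<hi)).all(-1)&~np.isnan(W[...,0])
P=W[m(W,[.54,-.06,.17],[.66,.15,.24])]
Q=np.c_[P@v,P@u,P[:,2]]
s=Q[(Q[:,1]>.103)&(Q[:,1]<.127)&(Q[:,2]>.186)&(abs(Q[:,0]-.585)<.025)]
f=least_squares(lambda x:np.hypot(s[:,0]-x[0],s[:,2]-x[1])-.016,[.585,.2],loss='soft_l1',f_scale=.002);print('sleeve axis v,z',f.x,len(s),np.std(f.fun))
f=least_squares(lambda x:np.hypot(s[:,0]-x[0],s[:,2]-.2)-.016,[.585],loss='soft_l1',f_scale=.002);print('v with z=.2',f.x)
# dial
img=c['image'].astype(int); g=Q[(Q[:,1]>.150)&(Q[:,1]<.21)&(Q[:,2]>.17)]
print('gauge u range',np.percentile(g[:,1],[1,99]),len(g))
best=None
for k in range(300):
    i=np.random.choice(len(g),3,False);n=np.cross(g[i[1]]-g[i[0]],g[i[2]]-g[i[0]]);n/=np.linalg.norm(n)+1e-9
    inl=abs((g-g[i[0]])@n)<.002
    if best is None or inl.sum()>best.sum(): best=inl
h=g[best];ce=h.mean(0);n=np.linalg.svd(h-ce)[2][2];n*=np.sign(n[2]);print('dial',best.sum(),ce,n,np.degrees(np.arctan2(-n[0],n[2])),'case centre',ce-n*.0135, np.ptp(h,0))
# profile along u of coupler
for a in np.arange(.06,.17,.004):
    t=Q[(abs(Q[:,1]-a)<.002)&(abs(Q[:,0]-.585)<.022)]
    if len(t):print(round(a,3),len(t),round(t[:,2].max(),4),end=' | ')
T=np.array([.595,.019,.2]); print()
plan(T-.09*v+.08*Z-.0*u,rot(40),14)
S=cam('side');V=cloud(S)
P=V[m(V,[.3,-.5,.012],[.65,-.27,.018])]
print('tray',cv2.minAreaRect((P[:,:2]*1000).astype(np.float32)))
E
```

```text
sleeve axis v,z [0.585  0.2006] 99 0.002004022204238134
v with z=.2 [0.5849]
gauge u range [0.1511 0.2036] 291
dial 147 [0.578  0.1805 0.2097] [-0.5448  0.0783  0.8349] 33.124074618147 case centre [0.5853 0.1794 0.1984] [0.0394 0.0481 0.027 ]
0.06 24 0.2266 | 0.064 23 0.2255 | 0.068 23 0.2259 | 0.072 20 0.2244 | 0.076 13 0.2139 | 0.08 14 0.2148 | 0.084 14 0.216 | 0.088 12 0.2135 | 0.092 15 0.2133 | 0.096 12 0.2176 | 0.1 13 0.2134 | 0.104 15 0.2176 | 0.108 17 0.2172 | 0.112 16 0.2187 | 0.116 18 0.2196 | 0.12 16 0.2203 | 0.124 15 0.2212 | 0.128 15 0.2196 | 0.132 12 0.215 | 0.136 11 0.211 | 0.14 13 0.2094 | 0.144 8 0.212 | 0.148 9 0.2106 | 0.152 10 0.2107 | 0.156 13 0.2121 | 0.16 20 0.2158 | 0.164 22 0.2205 | 0.168 22 0.2226 | 
from [ 0.2467 -0.5742  0.2923] to [0.4738 0.0388 0.3191]
32.2 -33.8 -1.9 -2.6 1.4 -3.9
34.5 -31.4 -2.6 -2.6 1.4 -3.9
36.6 -28.9 -3.1 -2.6 1.4 -3.9
38.6 -26.1 -3.4 -2.6 1.4 -3.9
40.4 -23.3 -3.5 -2.6 1.4 -3.9
42.0 -20.3 -3.5 -2.6 1.4 -3.9
43.3 -17.2 -3.3 -2.6 1.4 -3.9
44.5 -14.1 -2.9 -2.6 1.4 -3.9
45.4 -10.9 -2.3 -2.6 1.4 -3.9
46.1 -7.6 -1.6 -2.6 1.4 -3.9
46.5 -4.4 -0.7 -2.6 1.4 -3.9
46.7 -1.2 0.3 -2.6 1.4 -3.9
46.7 2.0 1.5 -2.6 1.4 -3.9
46.4 5.1 2.8 -2.6 1.4 -3.9
tray ((516.2714233398438, -378.01702880859375), (160.46766662597656, 256.8652648925781), 83.21578979492188)
```

Request:
{"fn": "send_rows", "kwargs": {
  "deltas": "32.2 -33.8 -1.9 -2.6 1.4 -3.9 1;34.5 -31.4 -2.6 -2.6 1.4 -3.9 1;36.6 -28.9 -3.1 -2.6 1.4 -3.9 1;38.6 -26.1 -3.4 -2.6 1.4 -3.9 1;40.4 -23.3 -3.5 -2.6 1.4 -3.9 1;42 -20.3 -3.5 -2.6 1.4 -3.9 1;43.3 -17.2 -3.3 -2.6 1.4 -3.9 1"
}}

```text
time: 2.22
position: [0.3612, -0.2666, 0.306]
tool_rot: [0.888, 0.423, 0.115, 0.137]
ft_force: [0.2, -0.2, 0.4]
grip_width: 0.0872
grip_force: 0.0
```

Request:
{"fn": "send_rows", "kwargs": {
  "deltas": "44.5 -14.1 -2.9 -2.6 1.4 -3.9 0.6;45.4 -10.9 -2.3 -2.6 1.4 -3.9 0.6;46.1 -7.6 -1.6 -2.6 1.4 -3.9 0.6;46.5 -4.4 -0.7 -2.6 1.4 -3.9 0.6;46.7 -1.2 0.3 -2.6 1.4 -3.9 0.6;46.7 2.0 1.5 -2.6 1.4 -3.9 0.6;46.4 5.1 2.8 -2.6 1.4 -3.9 0.6;0 0 0 0 0 0 0.6"
}}

```text
time: 3.22
position: [0.4711, 0.0245, 0.3173]
tool_rot: [0.728, 0.6, 0.211, 0.256]
ft_force: [0.2, -1.3, -0.1]
grip_width: 0.0525
grip_force: 0.0
```

```bash
python3 - <<'E'
from h import *
np.set_printoptions(precision=4,suppress=True)
c=cam('top');save(c,'t2.png',(180,140,380,290),4)
o=robot.get_obs();print(o['time'],o['position'],o['q'],o['grip_width'],o['ft_force'])
W=cloud(c)
Rt=R.from_quat(o['tool_rot']).as_matrix();L=(W-o['position'])@Rt
mk=np.nan_to_num((abs(L)<[.15,.15,.2]).all(-1),nan=False)&(W[...,2]>.25)&(W@v<.56)
Q=L[mk]
for z0 in np.arange(-.19,.07,.02):
    s=Q[abs(Q[:,2]-z0)<.01]
    if len(s):print(round(z0,2),len(s),np.percentile(s,2,axis=0)[:2],np.percentile(s,98,axis=0)[:2])
plan(.115*u+.585*v+.2*Z,rot(40),6)
E
```

```text
3.275 [0.4709 0.0235 0.3172] [-0.1855  0.1782  2.1483 -0.0304  0.1397  0.0371] 0.05211372172410693 [ 0.5536  0.101  -0.5044]
-0.19 220 [-0.03    0.0162] [0.0316 0.0366]
-0.17 206 [-0.0322  0.0101] [0.0368 0.0347]
-0.15 182 [-0.0341  0.0026] [0.0298 0.0364]
-0.13 137 [-0.0346  0.0075] [0.0323 0.0365]
-0.11 241 [-0.0367 -0.0133] [0.0356 0.0377]
-0.09 18 [-0.0372 -0.0392] [0.0361 0.0179]
-0.07 55 [-0.0216  0.0116] [0.0249 0.0181]
-0.05 619 [-0.0343  0.007 ] [0.0336 0.0954]
-0.03 488 [-0.1353 -0.0293] [0.0358 0.1405]
-0.01 259 [-0.1372 -0.0304] [0.0348 0.1442]
0.01 28 [-0.1355  0.0861] [-0.0139  0.1203]
0.03 16 [-0.1289  0.0777] [-0.1038  0.1033]
0.05 146 [-0.1445 -0.0269] [0.0063 0.0692]
from [0.4709 0.0235 0.3172] to [0.5635 0.0242 0.2391]
3.1 3.7 19.6 -0.2 0.2 -0.2
3.0 3.6 19.7 -0.2 0.2 -0.2
2.9 3.5 19.7 -0.2 0.2 -0.2
2.8 3.5 19.7 -0.2 0.2 -0.2
2.8 3.4 19.7 -0.2 0.2 -0.2
2.7 3.3 19.7 -0.2 0.2 -0.2
```

View pics/t2.png

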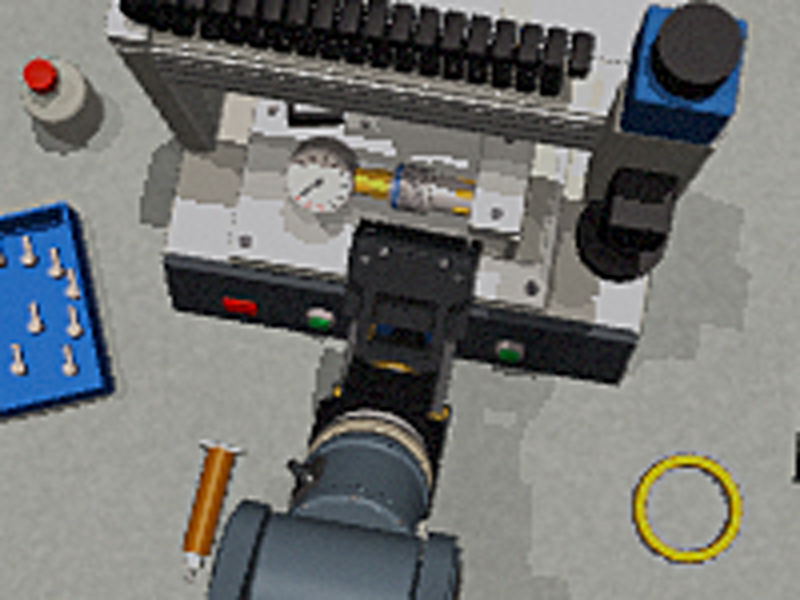

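```bash
python3 - <<'E'
from h import *
np.set_printoptions(precision=4,suppress=True)
S=.115*u+.585*v+.2*Z
plan(S,rot(40),3,.106)
E
```

```text
from [0.4709 0.0235 0.3172] to [0.5287 0.03   0.2812]
5.8 6.9 20.9 -0.4 0.4 -0.5
5.6 6.8 21.0 -0.4 0.4 -0.5
5.4 6.7 21.1 -0.4 0.4 -0.5
```

Request:
{"fn": "send_rows", "kwargs": {
  "deltas": "5.8 6.9 20.9 -0.4 0.4 -0.5 0.6;5.6 6.8 21 -0.4 0.4 -0.5 0.6;5.4 6.7 21.1 -0.4 0.4 -0.5 0.6;0 0 0 0 0 0 0.6"
}}

```text
time: 3.78
position: [0.5294, 0.0275, 0.2806]
tool_rot: [0.717, 0.608, 0.221, 0.26]
ft_force: [-0.0, -0.7, 0.9]
grip_width: 0.0523
grip_force: 0.0
```

```bash
python3 - <<'E'
from h import *
np.set_printoptions(precision=4,suppress=True)
S=.115*u+.585*v+.2*Z
o=robot.get_obs();print(o['time'],o['q'],o['ft_force'])
# planar model fit incl a1
D=[([0.2468,-0.5742,0.2923],[-1.3435,.5275,1.4327,0,1.1814]),([.4709,.0235,.3172],[-.1855,.1782,2.1483,-.0304,.1397]),(o['position'],o['q'])]
A=[];b=[]
for p,q in D:
    r=np.array(p[:2])@[np.cos(q[0]),np.sin(q[0])]; a,c,e=q[1],q[1]+q[2],q[1]+q[2]+q[4]
    A+=[[1,0,np.sin(a),np.sin(c),np.sin(e)],[0,1,np.cos(a),np.cos(c),np.cos(e)]];b+=[r,p[2]]
x,res,rk,sv=np.linalg.lstsq(np.array(A),b,rcond=None);print('a1 h a2 a3 d',x,res,sv)
plan(S,rot(48),3,.09)
E
```

```text
3.775 [-0.157   0.3327  2.081  -0.1434  0.0325  0.1501] [-0.0416 -0.6836  0.9057]
a1 h a2 a3 d [ 0.196  -0.0066  0.5017  0.1796  0.065 ] [0.] [3.0924 2.252  0.5795 0.1655 0.0483]
from [0.5294 0.0275 0.2806] to [0.5299 0.0298 0.2602]
0.8 -4.3 5.3 -2.7 0.0 -0.1
0.8 -4.6 5.0 -2.7 0.0 -0.1
0.8 -4.8 4.8 -2.7 0.0 -0.1
```

```bash
cat >> h.py <<'E'
from scipy.optimize import least_squares
def Rmod(q): return (R.from_euler('z',q[0])*R.from_euler('y',q[1]+q[2])*R.from_euler('z',q[3])*R.from_euler('y',q[4])*R.from_euler('z',q[5]+np.pi/2))
def pmod(q,k): # k: a1,h,a2,a3,d,lat
    a,c=q[1],q[1]+q[2]
    w=np.array([k[0]+k[2]*np.sin(a)+k[3]*np.sin(c),k[5],k[1]+k[2]*np.cos(a)+k[3]*np.cos(c)])
    return R.from_euler('z',q[0]).apply(w)+k[4]*Rmod(q).as_matrix()[:,2]
def rotb(t,b):
    A=rot(t);b=np.radians(b);z=np.cos(b)*A[:,2]+np.sin(b)*u; x=np.cos(b)*u-np.sin(b)*A[:,2]
    return np.column_stack([x,A[:,1],z])
E
python3 - <<'E'
from h import *
np.set_printoptions(precision=3,suppress=True)
o=robot.get_obs()
print(R.from_quat(o['tool_rot']).as_matrix(),Rmod(o['q']).as_matrix())
D=[([0.2468,-0.5742,0.2923],[-1.3435,.5275,1.4327,0,1.1814,-.1785]),([.4709,.0235,.3172],[-.1855,.1782,2.1483,-.0304,.1397,.0371]),(o['position'],o['q'])]
pri=np.array([0,.2,.5,.4,.2,.11])
k=least_squares(lambda k:np.r_[np.concatenate([pmod(q,k)-p for p,q in D])/.001,(k-pri)/.2],pri).x;print('k',k,[np.round(pmod(q,k)-p,4) for p,q in D])
S=.115*u+.585*v+.2*Z
for off in (.18,.06):
  for t in (40,50,):
    for b in (0,10,20,25):
      Rt=rotb(t,b);p=S-off*Rt[:,2]
      for q4 in (1.5,):
        f=least_squares(lambda q:np.r_[(pmod(q,k)-p)*5,(Rmod(q).inv()*R.from_matrix(Rt)).as_rotvec()],[-.15,.33,2.08,q4,.2,-1.4],bounds=([-3,-.75,.22,-1.43,0,-2.85],[3,2.2,2.44,4.57,2.65,2.85]));print(off,t,b,f.x,round(f.cost,5))
E
```

```text
[[ 0.165  0.757  0.632]
 [ 0.986 -0.127 -0.105]
 [ 0.001  0.641 -0.768]] [[ 0.165  0.757  0.632]
 [ 0.986 -0.127 -0.105]
 [ 0.001  0.641 -0.768]]
k [ 0.194 -0.006  0.503  0.181  0.066  0.111] [array([-0.001,  0.   ,  0.001]), array([-0.002,  0.001, -0.004]), array([ 0.003, -0.   ,  0.003])]
0.18 40 0 [-0.152  0.168  1.997 -0.025  0.279  0.032] 0.0
0.18 40 10 [-0.252  0.159  2.03   0.727  0.353 -0.766] 0.0
0.18 40 20 [-0.347  0.174  2.065  1.085  0.53  -1.179] 0.0
0.18 40 25 [-0.39   0.191  2.082  1.177  0.629 -1.304] 0.0
0.18 50 0 [-0.16   0.155  2.217  2.853  0.096 -2.85 ] 0.00058
0.18 50 10 [-0.259  0.152  2.263  2.05   0.281 -2.131] 0.0
0.18 50 20 [-0.361  0.172  2.29   1.811  0.514 -1.989] 0.0
0.18 50 25 [-0.406  0.192  2.301  1.748  0.627 -1.98 ] 0.0
0.06 40 0 [-0.16   0.435  2.122  2.854  0.105 -2.85 ] 0.00065
0.06 40 10 [-0.197  0.437  2.154  2.192  0.243 -2.233] 0.0
0.06 40 20 [-0.239  0.447  2.171  1.914  0.424 -2.008] 0.0
0.06 40 25 [-0.259  0.455  2.178  1.842  0.518 -1.965] 0.0
0.06 50 0 [-0.171  0.438  2.215  2.859  0.36  -2.85 ] 0.00625
0.06 50 10 [-0.198  0.453  2.28   2.71   0.499 -2.781] 0.0
0.06 50 20 [-0.241  0.463  2.292  2.374  0.609 -2.527] 0.0
0.06 50 25 [-0.261  0.472  2.295  2.244  0.676 -2.441] 0.0
```

```bash
cat >> h.py <<'E'
import json,os
def data():
    D=[([0.2468,-0.5742,0.2923],[-1.3435,.5275,1.4327,0,1.1814,-.1785]),([.4709,.0235,.3172],[-.1855,.1782,2.1483,-.0304,.1397,.0371]),([0.5294,0.0275,0.2806],[-0.157,0.3327,2.081,-0.1434,0.0325,0.1501])]
    D+=json.load(open('d.json')) if os.path.exists('d.json') else []
    o=robot.get_obs(); D.append((list(o['position']),list(o['q']))); json.dump(D[3:],open('d.json','w')); return o,D
def fit(D):
    pri=np.array([0,.2,.5,.4,.2,.11])
    k=least_squares(lambda k:np.r_[np.concatenate([pmod(q,k)-p for p,q in D])/.002,(k-pri)/.2],pri).x
    print('k',k,'err mm',np.abs([(pmod(q,k)-p)*1000 for p,q in D]).max(1)); return k
def wplan(p1,w1,n,mid=None,w0=None):
    "TCP straight to p1, wrist joints from measured to w1 (bulge mid in q5)"
    o,D=data();k=fit(D);p0=np.array(o['position']);q0=np.array(o['q']);Rp=R.from_quat(o['tool_rot']);pp=p0;q=q0.copy()
    print('q',q0,'t',o['time'])
    for i in range(1,n+1):
        s=i/n; w=q0[3:]+(np.array(w1)-q0[3:])*s; w[1]+=(mid or 0)*4*s*(1-s)
        p=p0+(np.array(p1)-p0)*s
        q[:3]=least_squares(lambda a:pmod(np.r_[a,w],k)-p,q[:3]).x; q[3:]=w
        Rn=Rmod(q); d=Rp.inv().apply(p-pp)*1000; r=np.degrees((Rp.inv()*Rn).as_rotvec())
        print(' '.join('%.1f'%x for x in np.r_[d,r]),' |%.1f'%np.linalg.norm(r)); Rp=Rn;pp=p
    print('end q',q,'zt v,u,Z',Rp.as_matrix()[:,2]@np.column_stack([v,u,Z]))
E
python3 - <<'E'
from h import *
np.set_printoptions(precision=3,suppress=True)
wplan([.455,.03,.34],[1.2,.45,.15],10)
E
```

```text
k [ 0.188 -0.003  0.504  0.187  0.068  0.11 ] err mm [1.83  4.9   1.684 1.735]
q [-0.157  0.333  2.081 -0.143  0.032  0.15 ] t 3.775
-1.0 -1.9 -9.3 1.5 0.0 7.8  |7.9
-1.2 -1.9 -9.2 1.0 0.5 7.8  |7.9
-1.4 -1.9 -9.2 1.1 1.0 7.8  |8.0
-1.5 -1.9 -9.2 1.2 1.4 7.8  |8.0
-1.5 -1.9 -9.2 1.3 1.8 7.8  |8.1
-1.5 -1.9 -9.2 1.5 2.2 7.7  |8.2
-1.4 -1.9 -9.2 1.7 2.5 7.6  |8.2
-1.3 -2.0 -9.2 1.8 2.8 7.5  |8.2
-1.1 -2.2 -9.2 2.0 3.1 7.4  |8.3
-0.9 -2.4 -9.2 2.2 3.4 7.3  |8.3
end q [-0.241  0.111  2.109  1.2    0.45   0.15 ] zt v,u,Z [ 0.653  0.355 -0.669]
```

```bash
sed -i 's/k\[0\]+k\[2\]\*np.sin(a)+k\[3\]\*np.sin(c)/k[0]+k[2]*np.sin(a)+k[3]*np.sin(c)+k[6]*np.cos(c)/; s/k\[1\]+k\[2\]\*np.cos(a)+k\[3\]\*np.cos(c)/k[1]+k[2]*np.cos(a)+k[3]*np.cos(c)-k[6]*np.sin(c)/; s/,.2,.11\])/,.2,.11,0])/' h.py
python3 - <<'E'
from h import *
np.set_printoptions(precision=3,suppress=True)
wplan([.455,.03,.34],[0,.38,.15],4)
E
```

```text
k [0.013 0.256 0.582 0.378 0.224 0.111 0.107] err mm [0.095 0.368 0.119 0.075 0.075]
q [-0.157  0.333  2.081 -0.143  0.032  0.15 ] t 3.775
-2.4 -4.6 -23.2 1.9 -0.5 2.1  |2.9
-2.8 -5.3 -23.0 1.8 -0.4 2.2  |2.9
-3.2 -5.9 -22.8 1.7 -0.2 2.4  |2.9
-3.5 -6.5 -22.6 1.6 0.0 2.5  |3.0
end q [-0.18   0.106  2.083  0.     0.38   0.15 ] zt v,u,Z [ 0.541 -0.01  -0.841]
```

```bash
cat >> h.py <<'E'
def ik(p,Rt,k,g):
    f=least_squares(lambda q:np.r_[(pmod(q,k)-p)*5,(Rmod(q).inv()*R.from_matrix(Rt)).as_rotvec()],g,bounds=([-3,-.75,.22,-1.43,0,-2.85],[3,2.2,2.44,4.57,2.65,2.85])); return f.x,f.cost
E
python3 - <<'E'
from h import *
np.set_printoptions(precision=3,suppress=True)
o,D=data();k=fit(D);S=.115*u+.585*v+.2*Z;F=np.diag([-1,-1,1])
for off in (.18,.12,.06):
  for t in (40,46,50,55):
    a=ik(S-off*rot(t)[:,2],rot(t)@F,k,[-.16,.4,2.1,3.0,.3,.1]); b=ik(S-off*rot(t)[:,2],rot(t),k,[-.16,.4,2.1,0.0,.3,.1])
    print(off,t,a[0],round(a[1],5),b[0],round(b[1],5))
E
```

```text
k [0.013 0.257 0.582 0.378 0.225 0.111 0.107] err mm [0.097 0.373 0.102 0.057 0.057 0.057]
0.18 40 [-0.155  0.177  2.174  1.978  0.     1.168] 0.00523 [-0.15   0.152  2.103 -0.042  0.189  0.051] 0.0
0.18 46 [-0.149  0.175  2.211  3.348  0.048 -0.196] 0.0 [-0.15   0.166  2.195 -1.43   0.007  1.439] 0.00031
0.18 50 [-0.148  0.208  2.284  3.192  0.223 -0.04 ] 0.0 [-0.153  0.159  2.209 -0.992  0.     0.998] 0.00609
0.18 55 [-0.146  0.278  2.375  3.17   0.471 -0.016] 0.0 [-0.153  0.154  2.224 -1.408  0.     1.414] 0.02393
0.12 40 [-0.155  0.306  2.11   4.478  0.    -1.331] 0.00046 [-0.151  0.298  2.089 -0.126  0.057  0.135] 0.0
0.12 46 [-0.15   0.328  2.179  3.193  0.169 -0.042] 0.0 [-0.154  0.297  2.122 -1.19   0.     1.196] 0.00386
0.12 50 [-0.15   0.362  2.238  3.171  0.331 -0.02 ] 0.0 [-0.153  0.293  2.129 -1.346  0.     1.352] 0.01394
0.12 55 [-0.149  0.423  2.309  3.162  0.55  -0.01 ] 0.0 [-0.152  0.289  2.136 -1.026  0.     1.033] 0.0355
0.06 40 [-0.152  0.437  2.054  3.276  0.048 -0.127] 0.0 [-0.153  0.43   2.037 -1.43   0.005  1.437] 0.00035
0.06 46 [-0.152  0.468  2.124  3.172  0.253 -0.022] 0.0 [-0.154  0.423  2.04  -1.173  0.     1.179] 0.00899
0.06 50 [-0.151  0.497  2.169  3.163  0.397 -0.013] 0.0 [-0.153  0.419  2.041 -1.362  0.     1.369] 0.02126
0.06 55 [-0.151  0.544  2.222  3.159  0.585 -0.008] 0.0 [-0.152  0.414  2.042 -1.063  0.     1.07 ] 0.04397
```

Request:
{"fn": "send_rows", "kwargs": {
  "deltas": "-2.4 -4.6 -23.2 1.9 -0.5 2.1 0.6;-2.8 -5.3 -23 1.8 -0.4 2.2 0.6;-3.2 -5.9 -22.8 1.7 -0.2 2.4 0.6;-3.5 -6.5 -22.6 1.6 0 2.5 0.6;0 0 0 0 0 0 0.6"
}}

```text
time: 4.4
position: [0.4533, 0.031, 0.342]
tool_rot: [0.78, 0.558, 0.198, 0.204]
ft_force: [-0.1, -0.1, -1.1]
grip_width: 0.0521
grip_force: 0.0
```

```bash
python3 - <<'E'
from h import *
np.set_printoptions(precision=3,suppress=True)
wplan([.455,.03,.34],[3.17,.3,0],22,.15)
E
```

```text
k [0.004 0.269 0.585 0.387 0.232 0.111 0.112] err mm [0.133 0.106 0.072 0.031 0.031 0.031 0.187]
q [-0.178  0.1    2.088 -0.003  0.376  0.153] t 4.4
-0.0 0.0 0.1 1.2 2.1 8.7  |9.0
-0.0 0.0 0.1 1.2 2.2 8.7  |9.1
-0.0 0.0 0.1 1.1 2.3 8.8  |9.1
-0.0 0.0 0.1 1.0 2.4 8.8  |9.2
-0.0 0.1 0.1 0.9 2.5 8.8  |9.2
-0.0 0.1 0.1 0.8 2.5 8.7  |9.1
-0.0 0.1 0.1 0.7 2.5 8.6  |9.0
-0.0 0.1 0.1 0.6 2.5 8.5  |8.9
-0.0 0.1 0.1 0.4 2.4 8.3  |8.7
0.0 0.1 0.1 0.3 2.4 8.1  |8.4
0.0 0.1 0.1 0.1 2.3 7.8  |8.1
0.0 0.1 0.1 -0.0 2.2 7.5  |7.8
0.0 0.1 0.1 -0.2 2.2 7.2  |7.5
0.0 0.1 0.1 -0.3 2.1 6.9  |7.2
0.0 0.1 0.1 -0.4 2.1 6.6  |7.0
0.0 0.1 0.1 -0.5 2.0 6.4  |6.8
0.0 0.0 0.1 -0.5 1.9 6.3  |6.6
0.0 0.0 0.1 -0.6 1.9 6.2  |6.5
0.0 0.0 0.1 -0.6 1.8 6.2  |6.5
0.0 0.0 0.1 -0.7 1.7 6.3  |6.6
0.0 0.0 0.1 -0.7 1.6 6.5  |6.7
0.0 0.0 0.1 -0.8 1.5 6.7  |6.9
end q [-0.176  0.167  2.311  3.17   0.3    0.   ] zt v,u,Z [ 0.821 -0.019 -0.57 ]
```

Request:
{"fn": "send_rows", "kwargs": {
  "deltas": "0 0 0 1.2 2.1 8.7 0.6;0 0 0 1.2 2.2 8.7 0.6;0 0 0 1.1 2.3 8.8 0.6;0 0 0 1 2.4 8.8 0.6;0 0 0 0.9 2.5 8.8 0.6;0 0 0 0.8 2.5 8.7 0.6;0 0 0 0.7 2.5 8.6 0.6;0 0 0 0.6 2.5 8.5 0.6;0 0 0 0.4 2.4 8.3 0.6;0 0 0 0.3 2.4 8.1 0.6"
}}

```text
time: 5.65
position: [0.4543, 0.0304, 0.3399]
tool_rot: [0.909, -0.089, 0.383, -0.135]
ft_force: [-0.3, 0.3, 0.0]
grip_width: 0.0523
grip_force: 0.0
```

```bash
python3 - <<'E'
from h import *
np.set_printoptions(precision=3,suppress=True)
wplan([.455,.03,.34],[3.17,.3,0],12,.05)
E
```

```text
k [-0.     0.274  0.588  0.392  0.236  0.111  0.114] err mm [0.053 0.068 0.027 0.019 0.019 0.019 0.017 0.049]
q [-0.441  0.12   2.249  1.454  0.491  0.069] t 5.65
0.1 0.0 0.0 0.1 2.3 7.8  |8.1
0.1 0.0 0.0 -0.0 2.2 7.5  |7.8
0.1 0.0 0.0 -0.2 2.2 7.2  |7.5
0.1 0.0 0.0 -0.3 2.1 6.9  |7.2
0.1 -0.0 0.0 -0.4 2.1 6.6  |6.9
0.1 -0.0 0.0 -0.5 2.0 6.4  |6.7
0.0 -0.0 0.0 -0.5 1.9 6.2  |6.6
0.0 -0.0 0.0 -0.6 1.9 6.2  |6.5
0.0 -0.0 0.0 -0.6 1.8 6.2  |6.5
0.0 -0.0 0.0 -0.7 1.7 6.3  |6.5
0.0 -0.0 0.0 -0.7 1.6 6.4  |6.7
0.0 -0.0 0.0 -0.8 1.4 6.7  |6.9
end q [-0.176  0.168  2.311  3.17   0.3    0.   ] zt v,u,Z [ 0.82  -0.019 -0.572]
```

Works as predicted; finish the turn.

Request:
{"fn": "send_rows", "kwargs": {
  "deltas": "0.1 0 0 0.1 2.3 7.8 0.6;0.1 0 0 0 2.2 7.5 0.6;0 0 0 -0.2 2.2 7.2 0.6;0 0 0 -0.3 2.1 6.9 0.6;0 0 0 -0.4 2.1 6.6 0.6;0 0 0 -0.5 2 6.4 0.6;0 0 0 -0.5 1.9 6.2 0.6;0 0 0 -0.6 1.9 6.2 0.6;0 0 0 -0.6 1.8 6.2 0.6"
}}

```text
time: 6.78
position: [0.454, 0.0307, 0.3395]
tool_rot: [0.675, -0.566, 0.387, -0.272]
ft_force: [0.0, 0.2, 0.3]
grip_width: 0.0525
grip_force: 0.0
```

Request:
{"fn": "send_rows", "kwargs": {
  "deltas": "0 0 0 -0.7 1.7 6.3 0.6;0 0 0 -0.7 1.6 6.4 0.6;0 0 0 -0.8 1.4 6.7 0.6;0 0 0 0 0 0 0.6"
}}

```text
time: 7.28
position: [0.4544, 0.0313, 0.34]
tool_rot: [-0.561, 0.687, -0.353, 0.298]
ft_force: [0.5, -0.2, -0.1]
grip_width: 0.0522
grip_force: 0.0
```

```bash
python3 - <<'E'
from h import *
np.set_printoptions(precision=3,suppress=True)
o,D=data();k=fit(D);print(o['time'],o['q'])
S=.115*u+.585*v+.2*Z;F=np.diag([-1,-1,1])
plan(S,rot(51)@F,4,.11)
# beam clearance of body at the end, margins
for t in (48,50,52,54):
    A=rot(t); c=S-.060*A[:,2]+.095*A[:,1]; print(t,'corner v,z',c@v,c[2])
c=cam('top');W=cloud(c);P=W[np.nan_to_num((W>[.55,-.05,.302])&(W<[.68,.12,.37])).all(-1)]
print('beam front v percentiles',np.percentile(P@v,[2,10,50,90]),P[:,2].min())
E
```

```text
k [-0.     0.274  0.588  0.392  0.236  0.111  0.114] err mm [0.054 0.065 0.034 0.016 0.016 0.016 0.018 0.037 0.037]
7.275 [-0.171  0.167  2.311  3.181  0.298 -0.012]
from [0.454 0.031 0.34 ] to [0.512 0.033 0.269]
-2.9 6.5 21.6 -1.0 -0.3 -0.4
-2.8 6.1 21.7 -1.0 -0.3 -0.4
-2.8 5.7 21.8 -1.0 -0.3 -0.4
-2.7 5.3 21.9 -1.0 -0.3 -0.4
48 corner v,z 0.6039787180754479 0.31074659480188394
50 corner v,z 0.6001021563330825 0.3113414786774953
52 corner v,z 0.5962071949395342 0.3118007101121781
54 corner v,z 0.5922985793052881 0.31212372960316837
beam front v percentiles [0.606 0.606 0.607 0.608] 0.30238529851687923
```

Request:
{"fn": "send_rows", "kwargs": {
  "deltas": "-2.9 6.5 21.6 -0.5 -0.3 -0.4 0.6;-2.8 6.1 21.7 -0.5 -0.3 -0.4 0.6;-2.8 5.7 21.8 -0.5 -0.3 -0.4 0.6;-2.7 5.3 21.9 -0.5 -0.3 -0.4 0.6;0 0 0 0 0 0 0.6"
}}

```text
time: 7.95
position: [0.5133, 0.0321, 0.2695]
tool_rot: [-0.579, 0.682, -0.339, 0.29]
ft_force: [0.6, 0.3, -0.3]
grip_width: 0.0522
grip_force: 0.0
```

```bash
python3 - <<'E'
from h import *
np.set_printoptions(precision=3,suppress=True)
o=robot.get_obs();print(o['time'],o['q'])
S=.115*u+.585*v+.2*Z;F=np.diag([-1,-1,1])
plan(S,rot(53)@F,3,.060)
c=cam('top');save(c,'t3.png',(220,150,320,225),8)
E
```

```text
7.95 [-0.152  0.416  2.254  3.154  0.454 -0.003]
from [0.513 0.032 0.27 ] to [0.549 0.027 0.236]
-0.1 1.7 16.2 -0.0 0.0 -0.1
-0.1 1.7 16.2 -0.0 0.0 -0.1
-0.1 1.7 16.2 -0.0 0.0 -0.1
```

View pics/t3.png

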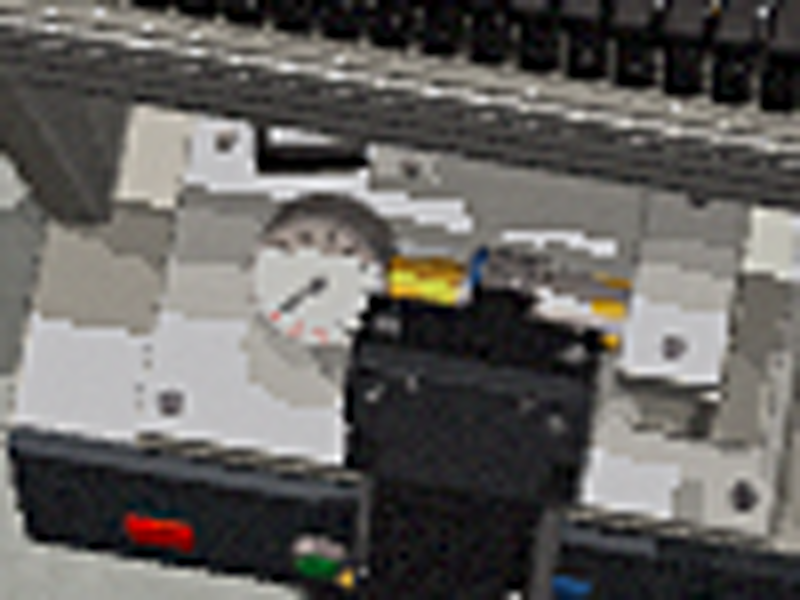

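Request:
{"fn": "send_rows", "kwargs": {
  "deltas": "0 1.7 16.2 0 0 0 0.6;0 1.7 16.2 0 0 0 0.6;0 1.7 16.2 0 0 0 0.6;0 0 0 0 0 0 0.6"
}}

```text
time: 8.5
position: [0.5489, 0.0267, 0.237]
tool_rot: [-0.578, 0.682, -0.34, 0.291]
ft_force: [0.3, -0.4, 0.3]
grip_width: 0.0524
grip_force: 0.0
```

Request:
{"fn": "send_rows", "kwargs": {
  "deltas": "0 0 0 0 0 0 0.2;0 0 0 0 0 0 0.2;0 0 0 0 0 0 0.2;0 0 0 0 0 0 0.2",
  "newtons": 30
}}

```text
time: 9.0
position: [0.5471, 0.0273, 0.237]
tool_rot: [-0.579, 0.683, -0.339, 0.29]
ft_force: [-1.4, 0.1, -2.6]
grip_width: 0.0312
grip_force: 30.0
```

Request:
{"fn": "send_rows", "kwargs": {
  "deltas": "2.5 0 0 0 0 0 0.2;2.5 0 0 0 0 0 0.2;2.5 0 0 0 0 0 0.2;0.5 0 0 0 0 0 0.2;0 0 0 0 0 0 0.2"
}}

```text
time: 9.62
position: [0.5459, 0.0204, 0.237]
tool_rot: [-0.58, 0.681, -0.339, 0.291]
ft_force: [-1.3, 7.0, -2.7]
grip_width: 0.031
grip_force: 30.0
```

```bash
python3 - <<'E'
from h import *
np.set_printoptions(precision=3,suppress=True)
o=robot.get_obs();print(o['time'],o['position']@u,o['ft_force']@u)
c=cam('top');W=cloud(c)
P=W[np.nan_to_num((W>[.54,.03,.17])&(W<[.66,.17,.24])).all(-1)];Q=np.c_[P@v,P@u,P[:,2]]
g=Q[(Q[:,1]>.150)&(Q[:,1]<.23)&(Q[:,2]>.185)&(Q[:,0]>.55)];print('gauge u',np.percentile(g[:,1],[1,5,50,95,99]))
E
```

```text
9.625 0.10832208011103196 6.676663546606879
gauge u [0.156 0.162 0.186 0.209 0.212]
```

Request:
{"fn": "send_rows", "kwargs": {
  "deltas": "0 0 0 0 0 0 0.6;0 0 0 0 0 0 0.6;0 -0.5 -20 0 0 0 0.6;0 0 -25 0 0 0 0.7;0 0 -20 0 0 0 0.85;0 0 0 0 0 0 0.85"
}}

```text
time: 10.42
position: [0.4955, 0.0271, 0.2782]
tool_rot: [-0.577, 0.682, -0.341, 0.292]
ft_force: [0.4, 0.2, 0.8]
grip_width: 0.0707
grip_force: 0.0
```

```bash
python3 - <<'E'
from h import *
np.set_printoptions(precision=3,suppress=True)
o=robot.get_obs();print(o['time'],o['q'])
F=np.diag([-1,-1,1])
c=cam('top');W=cloud(c)
P=W[np.nan_to_num((W>[.54,.03,.17])&(W<[.66,.17,.24])).all(-1)];Q=np.c_[P@v,P@u,P[:,2]]
g=Q[(Q[:,1]>.160)&(Q[:,1]<.23)&(Q[:,2]>.18)];print('gauge u',np.percentile(g[:,1],[50,95,99]))
best=np.zeros(len(g),bool)
for k in range(300):
    i=np.random.choice(len(g),3,False);n=np.cross(g[i[1]]-g[i[0]],g[i[2]]-g[i[0]]);n/=np.linalg.norm(n)+1e-9
    inl=abs((g-g[i[0]])@n)<.002
    if inl.sum()>best.sum() : best=inl
h=g[best];ce=h.mean(0);n=np.linalg.svd(h-ce)[2][2];n*=np.sign(n[2]);print('dial',best.sum(),ce,n,np.degrees(np.arctan2(-n[0],n[2])),'case centre',ce-n*.0135)
G=.1875*u+.585*v+.2*Z
print('A');plan(G,rot(49)@F,4,.12)
save(c,'t4.png',(220,150,320,225),8)
E
```

```text
10.425 [-0.178  0.381  2.292  3.108  0.463  0.025]
gauge u [0.187 0.208 0.213]
dial 157 [0.578 0.19  0.208] [-0.564  0.051  0.824] 34.40404029156901 case centre [0.585 0.19  0.197]
A
from [0.496 0.027 0.278] to [0.518 0.105 0.279]
-20.2 -1.4 1.7 -1.1 0.0 -0.1
-20.2 -1.5 1.7 -1.1 0.0 -0.1
-20.2 -1.5 1.6 -1.1 0.0 -0.1
-20.2 -1.6 1.6 -1.1 0.0 -0.1
```

View pics/t4.png

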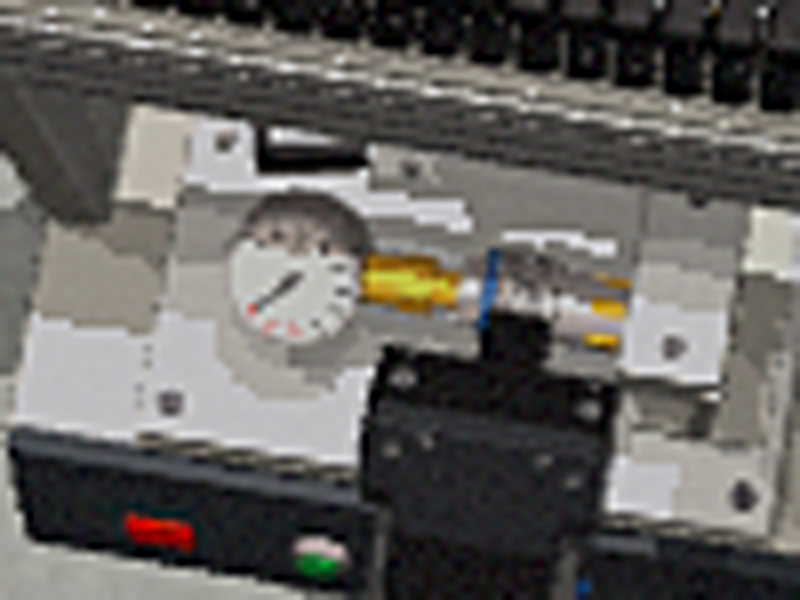

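Request:
{"fn": "send_rows", "kwargs": {
  "deltas": "-20.2 -1.4 1.7 -0.8 0 0 0.85;-20.2 -1.5 1.7 -0.8 0 0 0.85;-20.2 -1.5 1.6 -0.7 0 0 0.85;-20.2 -1.6 1.6 -0.7 0 0 0.85;0 0 0 0 0 0 0.85"
}}

```text
time: 11.1
position: [0.5192, 0.1065, 0.2782]
tool_rot: [-0.586, 0.69, -0.322, 0.277]
ft_force: [1.8, -0.4, -0.0]
grip_width: 0.0739
grip_force: 0.0
```

```bash
python3 - <<'E'
from h import *
np.set_printoptions(precision=3,suppress=True)
F=np.diag([-1,-1,1]);G=.188*u+.585*v+.2*Z
plan(G,rot(50)@F,4,.061)
# turn about gauge axis from t=50 to 65, then retreat
for i,(t0,t1) in enumerate([(50,58),(58,66)]):
    A=rot(t0)@F;B=rot(t1)@F; d=(G-.061*B[:,2])-(G-.061*A[:,2]); print(A.T@d*1000,np.degrees(R.from_matrix(A.T@B).as_rotvec()))
E
```

```text
from [0.519 0.106 0.278] to [0.562 0.099 0.239]
0.3 0.6 14.5 -0.1 0.1 -0.0
0.3 0.6 14.5 -0.1 0.1 -0.0
0.3 0.6 14.5 -0.1 0.1 -0.0
0.3 0.6 14.5 -0.1 0.1 -0.0
[0.    8.49  0.594] [8. 0. 0.]
[-0.     8.49   0.594] [ 8. -0.  0.]
```

Request:
{"fn": "send_rows", "kwargs": {
  "deltas": "0.3 0.6 14.5 0 0 0 0.85;0.3 0.6 14.5 0 0 0 0.85;0.3 0.6 14.5 0 0 0 0.85;0.3 0.6 14.5 0 0 0 0.85;0 0 0 0 0 0 0.85"
}}

```text
time: 11.72
position: [0.5606, 0.097, 0.2381]
tool_rot: [-0.585, 0.691, -0.322, 0.276]
ft_force: [-0.5, 0.2, -0.1]
grip_width: 0.0742
grip_force: 0.0
```

Request:
{"fn": "send_rows", "kwargs": {
  "deltas": "0 0 0 0 0 0 0.4;0 0 0 0 0 0 0.4;0 0 0 0 0 0 0.4;0 0 0 0 0 0 0.4",
  "newtons": 10
}}

```text
time: 12.22
position: [0.5593, 0.0979, 0.2389]
tool_rot: [-0.586, 0.691, -0.321, 0.276]
ft_force: [-0.7, 1.7, -0.6]
grip_width: 0.0529
grip_force: 9.6
```

Request:
{"fn": "send_rows", "kwargs": {
  "deltas": "0 0 0 0 0 0 0.4;0 0 0 0 0 0 0.4;0 0 0 0 0 0 0.4;0 0 0 0 0 0 0.4",
  "newtons": 30
}}

```text
time: 12.72
position: [0.5596, 0.0978, 0.2388]
tool_rot: [-0.586, 0.691, -0.321, 0.276]
ft_force: [-1.3, 2.4, -2.0]
grip_width: 0.0515
grip_force: 28.9
```

```bash
cat >> h.py <<'E'
def dial(c,lo,hi):
    W=cloud(c);P=W[np.nan_to_num((W>lo)&(W<hi)).all(-1)];g=np.c_[P@v,P@u,P[:,2]];best=np.zeros(len(g),bool)
    for _ in range(400):
        i=np.random.choice(len(g),3,False);n=np.cross(g[i[1]]-g[i[0]],g[i[2]]-g[i[0]]);n/=np.linalg.norm(n)+1e-9
        inl=abs((g-g[i[0]])@n)<.0015
        if inl.sum()>best.sum(): best=inl
    h=g[best];ce=h.mean(0);n=np.linalg.svd(h-ce)[2][2];n*=np.sign(n[2]);return best.sum(),ce,n,np.degrees(np.arctan2(-n[0],n[2]))
E
python3 - <<'E'
from h import *
np.set_printoptions(precision=3,suppress=True)
c=cam('top'); save(c,'t5.png',(220,150,320,225),8)
im=c['image'].astype(int); c['depth']=c['depth'].copy(); c['depth'][im.sum(-1)<330]=0
print(dial(c,[.54,.04,.18],[.64,.15,.24]))
E
```

```text
(np.int64(11), array([0.583, 0.146, 0.207]), array([ 0.854, -0.167,  0.493]), np.float64(-59.97868644640197))
```

View pics/t5.png

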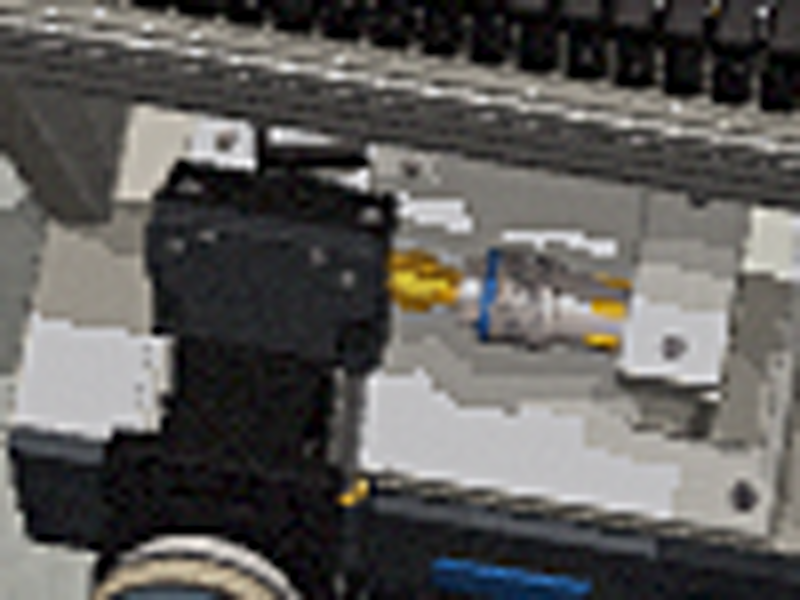

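Request:
{"fn": "send_rows", "kwargs": {
  "deltas": "0 0 0 0 0 0 0.4;0 0 0 0 0 0 0.4;0 0 0 0 0 0 0.4;0 0 0 0 0 0 0.4",
  "newtons": 55
}}

```text
time: 13.28
position: [0.5597, 0.0977, 0.2388]
tool_rot: [-0.586, 0.691, -0.321, 0.276]
ft_force: [-1.5, 2.7, -2.9]
grip_width: 0.0514
grip_force: 52.9
```

Request:
{"fn": "send_rows", "kwargs": {
  "deltas": "0 3.2 0.1 3 0 0 0.4;0 3.2 0.1 3 0 0 0.4;0 0 0 0 0 0 0.4;0 0 0 0 0 0 0.7;0 0 0 0 0 0 0.7;0 -2.1 0.1 -2 0 0 0.7;0 -2.1 0.1 -2 0 0 0.7;0 0 0 0 0 0 0.7",
  "newtons": 30
}}

```text
time: 14.28
position: [0.5601, 0.0977, 0.2391]
tool_rot: [-0.58, 0.684, -0.335, 0.288]
ft_force: [-0.7, 0.1, 0.1]
grip_width: 0.0607
grip_force: 0.1
```

Request:
{"fn": "send_rows", "kwargs": {
  "deltas": "0 0 0 0 0 0 0.4;0 0 0 0 0 0 0.4;0 0 0 0 0 0 0.4;0 0 0 0 0 0 0.4",
  "newtons": 35
}}

```text
time: 14.78
position: [0.5584, 0.098, 0.2369]
tool_rot: [-0.581, 0.685, -0.334, 0.286]
ft_force: [-0.1, 1.7, -1.6]
grip_width: 0.051
grip_force: 34.1
```

Request:
{"fn": "send_rows", "kwargs": {
  "deltas": "-5 0 0 0 0 0 0.4;-6 0 0 0 0 0 0.4;-7 0 0 0 0 0 0.4;-8 0 0 0 0 0 0.4;-8 0 0 0 0 0 0.4;0 0 0 0 0 0 0.4"
}}

```text
time: 15.52
position: [0.5644, 0.1325, 0.2375]
tool_rot: [-0.581, 0.685, -0.334, 0.287]
ft_force: [-0.0, 1.3, -2.6]
grip_width: 0.0505
grip_force: 34.0
```

```bash
python3 - <<'E'
from h import *
np.set_printoptions(precision=3,suppress=True)
o,D=data();k=fit(D);A=R.from_quat(o['tool_rot']).as_matrix();print(o['time'],o['q'],o['position']@u,'x,z in vuZ',A[:,0]@np.c_[v,u,Z],A[:,2]@np.c_[v,u,Z])
c=cam('top');save(c,'t6.png',(220,150,320,225),8)
print([ (round(r['p'],2),r['box']) for r in robot.find_in('top','sleeve')])
E
```

```text
k [-0.     0.274  0.588  0.392  0.236  0.111  0.114] err mm [0.058 0.061 0.041 0.008 0.008 0.008 0.012 0.031 0.025 0.028]
15.525 [ 0.13   0.54   2.081  3.706  0.431 -0.337] 0.22193206860334092 x,z in vuZ [ 0.002 -1.    -0.005] [ 0.79   0.004 -0.613]
[(0.4, [276.7, 180.3, 288.0, 191.0]), (0.37, [391.6, 202.0, 400.7, 214.1]), (0.25, [254.3, 177.0, 276.1, 186.0])]
```

View pics/t6.png

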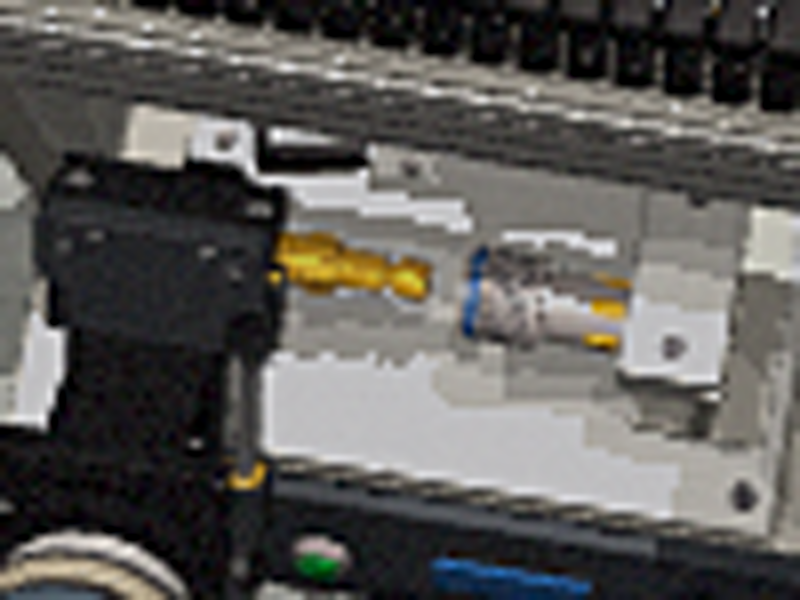

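```bash
python3 - <<'E'
from h import *
np.set_printoptions(precision=3,suppress=True)
wplan([.43,.085,.37],[3.3,.4,-.15],8)
for n in ('side','top'):
    c=cam(n);W=cloud(c);r=robot.cut_out(n,'tray')[0]['region']
    P=W[r];P=P[~np.isnan(P[:,0])];P=P[(P[:,2]>-.002)&(P[:,2]<.02)]
    rect=cv2.minAreaRect((P[:,:2]*1000).astype(np.float32))
    a=np.radians(83.2);ty=np.array([np.cos(a),np.sin(a)]);tx=np.array([ty[1],-ty[0]])
    X=P[:,:2]@tx;Y=P[:,:2]@ty;wl=P[:,2]>.0125
    print(n,rect,'x',np.percentile(X,[.5,99.5]),'y',np.percentile(Y,[.5,99.5]))
    h,e=np.histogram(X[wl],bins=np.arange(.4,.68,.006));print([(round(e[i],3),h[i]) for i in range(len(h)) if h[i]>4])
    cx=np.percentile(X,[.5,99.5]).mean();cy=np.percentile(Y,[.5,99.5]).mean();print('tray c',cx*tx+cy*ty,'bay',(cx-.046)*tx+cy*ty)
E
```

```text
k [-0.     0.274  0.588  0.392  0.236  0.111  0.114] err mm [0.06  0.059 0.043 0.006 0.006 0.006 0.011 0.028 0.02  0.02  0.02 ]
q [ 0.129  0.54   2.082  3.706  0.431 -0.337] t 15.625
8.4 -3.6 -22.5 0.6 -0.6 -0.7  |1.1
8.2 -3.7 -22.6 0.8 -0.6 -0.6  |1.1
8.0 -3.9 -22.6 0.9 -0.5 -0.6  |1.2
7.9 -4.2 -22.6 1.1 -0.4 -0.6  |1.3
7.7 -4.5 -22.6 1.2 -0.3 -0.5  |1.4
7.6 -4.9 -22.5 1.4 -0.2 -0.5  |1.5
7.6 -5.4 -22.4 1.6 -0.1 -0.5  |1.7
7.6 -6.0 -22.3 1.8 0.1 -0.5  |1.9
end q [-0.027  0.109  2.355  3.3    0.4   -0.15 ] zt v,u,Z [ 0.878  0.058 -0.476]
side ((492.68963623046875, -375.9302978515625), (168.01974487304688, 221.774658203125), 83.62154388427734) x [0.43  0.644] y [-0.394 -0.234]
[(np.float64(0.424), np.int64(7)), (np.float64(0.43), np.int64(77)), (np.float64(0.436), np.int64(9)), (np.float64(0.442), np.int64(6)), (np.float64(0.448), np.int64(5)), (np.float64(0.454), np.int64(8)), (np.float64(0.46), np.int64(6)), (np.float64(0.466), np.int64(6)), (np.float64(0.472), np.int64(8)), (np.float64(0.478), np.int64(7)), (np.float64(0.484), np.int64(5)), (np.float64(0.49), np.int64(7)), (np.floa
[... 1500 characters left out ...]
(6)), (np.float64(0.52), np.int64(13)), (np.float64(0.532), np.int64(11)), (np.float64(0.538), np.int64(8)), (np.float64(0.544), np.int64(23)), (np.float64(0.55), np.int64(44)), (np.float64(0.556), np.int64(5)), (np.float64(0.562), np.int64(8)), (np.float64(0.568), np.int64(6)), (np.float64(0.574), np.int64(6)), (np.float64(0.58), np.int64(11)), (np.float64(0.586), np.int64(18)), (np.float64(0.592), np.int64(14)), (np.float64(0.598), np.int64(13)), (np.float64(0.604), np.int64(7)), (np.float64(0.61), np.int64(13)), (np.float64(0.616), np.int64(9)), (np.float64(0.628), np.int64(8)), (np.float64(0.634), np.int64(10)), (np.float64(0.64), np.int64(58))]
tray c [ 0.497 -0.374] bay [ 0.451 -0.369]
```

Request:
{"fn": "send_rows", "kwargs": {
  "deltas": "0 -2 -18 0.6 -0.6 -0.7 0.4;0 -3.7 -24 0.8 -0.6 -0.6 0.4;8 -3.9 -23.6 0.9 -0.5 -0.6 0.4;11 -4.2 -23.6 1.1 -0.4 -0.6 0.4;11 -4.5 -23.6 1.2 -0.3 -0.5 0.4;11 -5 -22.5 1.4 -0.2 -0.5 0.4;11 -6 -22.4 1.6 -0.1 -0.5 0.4;11 -6.5 -22.3 1.8 0.1 -0.5 0.4;0 0 0 0 0 0 0.4"
}}

```text
time: 16.95
position: [0.4282, 0.0845, 0.3706]
tool_rot: [-0.588, 0.626, -0.386, 0.336]
ft_force: [0.1, -1.1, -2.0]
grip_width: 0.0506
grip_force: 34.1
```

```bash
python3 - <<'E'
from h import *
np.set_printoptions(precision=3,suppress=True)
wplan([.44,0,.38],[0.,.7,-.5],24,.15)
E
```

```text
k [-0.     0.274  0.588  0.392  0.236  0.111  0.114] err mm [0.06  0.059 0.044 0.006 0.006 0.006 0.013 0.022 0.016 0.018 0.018 0.019]
q [-0.026  0.105  2.357  3.311  0.4   -0.159] t 16.95
3.5 -0.6 0.6 1.2 -1.0 -7.1  |7.3
3.5 -0.2 0.5 1.1 -1.1 -6.8  |7.0
3.5 0.3 0.4 1.1 -1.2 -6.6  |6.7
3.5 0.7 0.3 1.0 -1.3 -6.4  |6.6
3.4 1.1 0.2 1.0 -1.4 -6.2  |6.5
3.3 1.4 0.1 1.0 -1.5 -6.2  |6.5
3.1 1.8 0.0 1.0 -1.6 -6.2  |6.5
2.9 2.1 -0.1 1.0 -1.7 -6.4  |6.7
2.6 2.4 -0.2 1.0 -1.9 -6.6  |6.9
2.3 2.7 -0.3 1.0 -2.0 -6.9  |7.2
2.0 2.9 -0.5 1.0 -2.2 -7.2  |7.6
1.6 3.2 -0.6 1.0 -2.4 -7.6  |8.0
1.1 3.3 -0.7 1.0 -2.7 -8.0  |8.5
0.6 3.4 -0.8 1.1 -2.9 -8.3  |8.9
0.1 3.5 -0.9 1.1 -3.2 -8.6  |9.2
-0.5 3.4 -0.9 1.2 -3.4 -8.9  |9.6
-1.1 3.3 -1.0 1.2 -3.6 -9.0  |9.8
-1.6 3.0 -0.9 1.3 -3.7 -9.1  |9.9
-2.2 2.7 -0.9 1.3 -3.8 -9.2  |10.0
-2.6 2.3 -0.8 1.3 -3.9 -9.2  |10.1
-3.0 1.8 -0.6 1.4 -3.9 -9.2  |10.1
-3.3 1.3 -0.5 1.4 -4.0 -9.1  |10.1
-3.5 0.8 -0.3 1.4 -3.9 -9.1  |10.0
-3.6 0.2 -0.0 1.4 -3.9 -9.0  |9.9
end q [-0.255  0.032  1.973  0.     0.7   -0.5  ] zt v,u,Z [ 0.421 -0.039 -0.906]
```

Request:
{"fn": "send_rows", "kwargs": {
  "deltas": "3.5 -0.6 0.6 1.2 -1 -7.1 0.4;3.5 -0.2 0.5 1.1 -1.1 -6.8 0.4;3.5 0.3 0.4 1.1 -1.2 -6.6 0.4;3.5 0.7 0.3 1 -1.3 -6.4 0.4;3.4 1.1 0.2 1 -1.4 -6.2 0.4;3.3 1.4 0.1 1 -1.5 -6.2 0.4;3.1 1.8 0 1 -1.6 -6.2 0.4;2.9 2.1 -0.1 1 -1.7 -6.4 0.4;2.6 2.4 -0.2 1 -1.9 -6.6 0.4;2.3 2.7 -0.3 1 -2 -6.9 0.4"
}}

```text
time: 18.2
position: [0.4354, 0.0497, 0.3735]
tool_rot: [0.847, -0.129, 0.479, -0.19]
ft_force: [0.6, 1.9, -1.7]
grip_width: 0.0505
grip_force: 34.1
```

```bash
python3 - <<'E'
from h import *
np.set_printoptions(precision=3,suppress=True)
wplan([.44,0,.38],[0.,.7,-.5],15,.05)
E
```

```text
k [-0.     0.274  0.588  0.392  0.236  0.111  0.114] err mm [0.058 0.06  0.044 0.005 0.005 0.005 0.014 0.01  0.011 0.018 0.018 0.012
 0.013]
q [-0.485  0.079  2.382  1.941  0.668 -0.314] t 18.2
1.8 2.8 -0.6 1.0 -2.0 -6.7  |7.1
1.5 2.9 -0.7 1.0 -2.2 -7.0  |7.4
1.1 3.1 -0.8 1.0 -2.4 -7.3  |7.8
0.6 3.2 -0.9 1.0 -2.7 -7.7  |8.2
0.2 3.2 -1.0 1.0 -2.9 -7.9  |8.5
-0.3 3.2 -1.0 1.1 -3.1 -8.2  |8.8
-0.8 3.1 -1.1 1.1 -3.3 -8.3  |9.0
-1.3 2.9 -1.1 1.2 -3.4 -8.5  |9.2
-1.8 2.6 -1.0 1.2 -3.5 -8.5  |9.3
-2.2 2.3 -0.9 1.2 -3.6 -8.6  |9.4
-2.6 1.9 -0.8 1.3 -3.7 -8.6  |9.4
-2.9 1.5 -0.7 1.3 -3.7 -8.5  |9.4
-3.1 1.0 -0.5 1.3 -3.7 -8.5  |9.4
-3.3 0.5 -0.3 1.3 -3.7 -8.5  |9.3
-3.4 0.1 -0.1 1.3 -3.7 -8.4  |9.3
end q [-0.255  0.032  1.973  0.     0.7   -0.5  ] zt v,u,Z [ 0.421 -0.039 -0.906]
```

Request:
{"fn": "send_rows", "kwargs": {
  "deltas": "1.8 2.8 -0.6 1 -2 -6.7 0.4;1.5 2.9 -0.7 1 -2.2 -7 0.4;1.1 3.1 -0.8 1 -2.4 -7.3 0.4;0.6 3.2 -0.9 1 -2.7 -7.7 0.4;0.2 3.2 -1 1 -2.9 -7.9 0.4;-0.3 3.2 -1 1.1 -3.1 -8.2 0.4;-0.8 3.1 -1.1 1.1 -3.3 -8.3 0.4;-1.3 2.9 -1.1 1.2 -3.4 -8.5 0.4;-1.8 2.6 -1 1.2 -3.5 -8.5 0.4;-2.2 2.3 -0.9 1.2 -3.6 -8.6 0.4"
}}

```text
time: 19.45
position: [0.438, 0.0169, 0.3777]
tool_rot: [0.804, 0.517, 0.286, 0.064]
ft_force: [-0.5, 0.7, -3.0]
grip_width: 0.0508
grip_force: 34.0
```

Request:
{"fn": "send_rows", "kwargs": {
  "deltas": "-2.6 1.9 -0.8 1.3 -3.7 -8.6 0.4;-2.9 1.5 -0.7 1.3 -3.7 -8.5 0.4;-3.1 1 -0.5 1.3 -3.7 -8.5 0.4;-3.3 0.5 -0.3 1.3 -3.7 -8.5 0.4;-3.4 0.1 -0.1 1.3 -3.7 -8.4 0.4;0 0 0 0 0 0 0.4"
}}

```text
time: 20.2
position: [0.4394, 0.0011, 0.3795]
tool_rot: [0.602, 0.769, 0.086, 0.198]
ft_force: [-0.7, 0.4, -2.7]
grip_width: 0.0508
grip_force: 34.0
```

```bash
python3 - <<'E'
from h import *
np.set_printoptions(precision=3,suppress=True)
o,D=data();k=fit(D);print(o['time'],o['q'])
a=np.radians(83.2);x=np.array([np.cos(a),np.sin(a),0]);z=-Z;Rt=np.column_stack([x,np.cross(z,x),z])
B=np.array([.4505,-.3695,.0])-.016*x  # case centre off so the whole gauge is mid-bay; sign checked below
print('ik',ik(np.array([.45,-.37,.25]),Rt,k,[-.87,.4,1.7,0,1,-.7]))
wplan([.45,-.37,.24],[0,ik(np.array([.45,-.37,.24]),Rt,k,[-.87,.4,1.7,0,1,-.7])[0][4],-.75],12)
E
```

```text
k [-0.     0.274  0.588  0.392  0.236  0.111  0.114] err mm [0.058 0.06  0.043 0.005 0.005 0.005 0.009 0.011 0.011 0.015 0.015 0.013
 0.015 0.017]
20.2 [-0.253  0.032  1.974 -0.001  0.701 -0.493]
ik (array([-0.88 ,  0.522,  1.584,  0.   ,  1.035, -0.761]), np.float64(1.4878890837108292e-23))
k [-0.     0.274  0.588  0.392  0.236  0.111  0.114] err mm [0.059 0.059 0.042 0.005 0.005 0.005 0.006 0.012 0.012 0.013 0.013 0.013
 0.016 0.012 0.012]
q [-0.253  0.032  1.974 -0.001  0.701 -0.493] t 20.2
-27.5 -11.5 14.2 3.1 -0.1 2.4  |3.9
-28.0 -9.6 14.8 3.0 0.2 2.4  |3.8
-28.4 -7.7 15.2 2.8 0.4 2.3  |3.6
-28.7 -5.8 15.3 2.6 0.6 2.1  |3.4
-29.0 -4.0 15.2 2.4 0.7 2.0  |3.2
-29.3 -2.3 15.0 2.2 0.8 1.8  |3.0
-29.6 -0.8 14.7 1.9 0.9 1.6  |2.7
-29.8 0.5 14.2 1.7 0.9 1.5  |2.4
-30.0 1.7 13.7 1.5 0.9 1.3  |2.2
-30.2 2.7 13.2 1.3 0.9 1.1  |1.9
-30.3 3.6 12.6 1.1 0.8 0.9  |1.6
-30.5 4.3 12.1 0.9 0.8 0.8  |1.4
end q [-0.88   0.535  1.593  0.     1.013 -0.75 ] zt v,u,Z [ 0. -0. -1.]
```

Request:
{"fn": "send_rows", "kwargs": {
  "deltas": "-27.5 -11.5 14.2 3.1 -0.1 2.4 0.4;-28 -9.6 14.8 3 0.2 2.4 0.4;-28.4 -7.7 15.2 2.8 0.4 2.3 0.4;-28.7 -5.8 15.3 2.6 0.6 2.1 0.4;-29 -4 15.2 2.4 0.7 2 0.4;-29.3 -2.3 15 2.2 0.8 1.8 0.4;-29.6 -0.8 14.7 1.9 0.9 1.6 0.4;-29.8 0.5 14.2 1.7 0.9 1.5 0.4;-30 1.7 13.7 1.5 0.9 1.3 0.4;-30.2 2.7 13.2 1.3 0.9 1.1 0.4"
}}

```text
time: 21.45
position: [0.4486, -0.3103, 0.2633]
tool_rot: [0.743, 0.669, 0.003, 0.022]
ft_force: [0.1, 0.0, -2.0]
grip_width: 0.0509
grip_force: 34.0
```

Request:
{"fn": "send_rows", "kwargs": {
  "deltas": "-30.3 3.6 12.6 1.1 0.8 0.9 0.4;-30.5 4.3 12.1 0.9 0.8 0.8 0.4;0 0 0 0 0 0 0.4"
}}

```text
time: 21.82
position: [0.4503, -0.3736, 0.2395]
tool_rot: [0.754, 0.657, 0.002, 0.001]
ft_force: [0.2, 0.6, -1.6]
grip_width: 0.0507
grip_force: 34.0
```

```bash
python3 - <<'E'
from h import *
np.set_printoptions(precision=3,suppress=True)
o=robot.get_obs();A=R.from_quat(o['tool_rot']).as_matrix();print(o['time'],o['position'],A[:,2])
for n in ('side','top'):
    c=cam(n);W=cloud(c);L=(W-o['position'])@A
    hsv=cv2.cvtColor(c['image'],cv2.COLOR_RGB2HSV)
    m=np.nan_to_num((L>[-.06,-.06,.03])&(L<[.14,.06,.12])).all(-1)
    y=m&(abs(hsv[...,0].astype(int)-23)<9)&(hsv[...,1]>110)
    P=L[y]; print(n,len(P))
    if len(P)>5:
        print('brass x',np.percentile(P[:,0],[2,98]))
        for x0 in np.arange(.0,.11,.008):
            s=P[abs(P[:,0]-x0)<.004]
            if len(s)>2: print(round(x0,3),len(s),'y mid',round((s[:,1].min()+s[:,1].max())/2,4),'ztop',round(np.percentile(s[:,2],5),4))
    uv=proj(c,o['position']+A@[.03,0,.06]).astype(int)
    if n=='side': save(c,'s7.png',(max(uv[0]-50,0),max(uv[1]-38,0),max(uv[0]-50,0)+100,max(uv[1]-38,0)+75),8)
E
```

```text
21.825 [ 0.45  -0.374  0.24 ] [ 0.003  0.001 -1.   ]
side 154
brass x [0.022 0.076]
0.024 22 y mid -0.0 ztop 0.0541
0.032 25 y mid -0.002 ztop 0.0523
0.04 29 y mid -0.0009 ztop 0.0522
0.048 22 y mid -0.0008 ztop 0.0535
0.056 17 y mid -0.0018 ztop 0.0547
0.064 17 y mid -0.0025 ztop 0.054
0.072 18 y mid -0.0025 ztop 0.0539
0.08 4 y mid -0.0005 ztop 0.0569
top 106
brass x [0.025 0.079]
0.024 11 y mid -0.0014 ztop 0.0512
0.032 14 y mid -0.0014 ztop 0.0519
0.04 20 y mid -0.0023 ztop 0.052
0.048 14 y mid -0.0018 ztop 0.0497
0.056 16 y mid -0.0019 ztop 0.0526
0.064 11 y mid -0.0029 ztop 0.0549
0.072 12 y mid -0.0028 ztop 0.0548
0.08 8 y mid -0.0022 ztop 0.0551
```

View pics/s7.png

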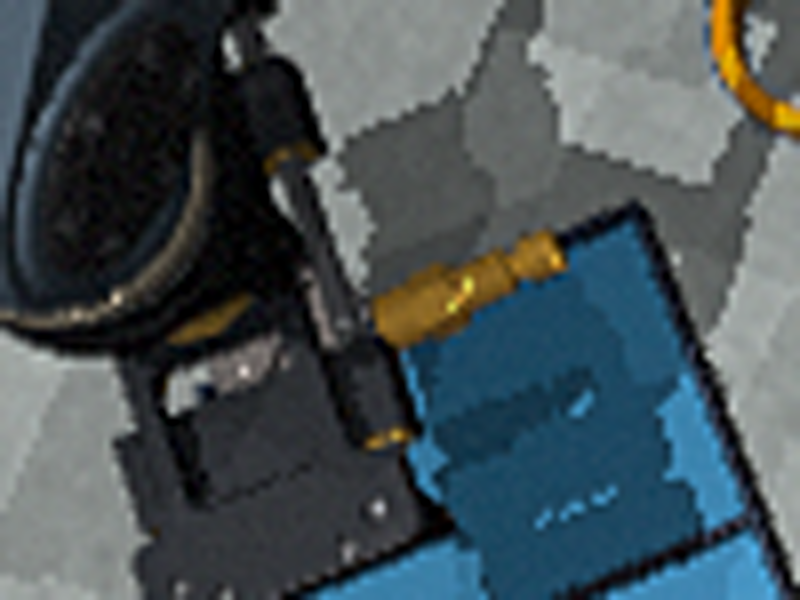

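Request:
{"fn": "send_rows", "kwargs": {
  "deltas": "-8 0 25 0 0 0 0.4;-8 0 25 0 0 0 0.4;-8 0 25 0 0 0 0.4;0 0 25 0 0 0 0.4;0 0 22 0 0 0 0.4;0 0 15 0 0 0 0.4;0 0 10 0 0 0 0.4;0 0 5 0 0 0 0.4;0 0 2 0 0 0 0.4;0 0 0 0 0 0 0.4"
}}

```text
time: 23.18
position: [0.4477, -0.395, 0.0888]
tool_rot: [0.752, 0.659, 0.001, 0.001]
ft_force: [-1.1, 2.4, 5.4]
grip_width: 0.0505
grip_force: 34.0
```

Request:
{"fn": "send_rows", "kwargs": {
  "deltas": "0 0 1 0 0 0 0.4;0 0 1 0 0 0 0.4;0 0 0 0 0 0 0.4"
}}

```text
time: 23.55
position: [0.4477, -0.395, 0.0884]
tool_rot: [0.752, 0.659, 0.001, 0.002]
ft_force: [-2.5, 3.7, 15.6]
grip_width: 0.0507
grip_force: 34.1
```

```bash
python3 - <<'E'
from h import *
np.set_printoptions(precision=4,suppress=True)
o=robot.get_obs();A=R.from_quat(o['tool_rot']).as_matrix();print(o['position'],'tool f',A.T@o['ft_force'],'m',A.T@o['moment'])
for n in ('side','top'):
    c=cam(n);W=cloud(c);L=(W-o['position'])@A
    m=np.nan_to_num((L>[-.045,-.05,.035])&(L<[.028,.05,.08])).all(-1)
    hsv=cv2.cvtColor(c['image'],cv2.COLOR_RGB2HSV)
    m&=hsv[...,1]<60
    m&=hsv[...,2]>60
    P=L[m]*1000; Ci=hsv[m]; print(n,len(P))
    for p,h in list(zip(P,Ci))[::max(1,len(P)//40)]: print(np.round(p,0),h,end=' ')
    print()
    r=robot.cut_out(n,'gauge')
    for k in r[:2]:
        q=L[k['region']];q=q[~np.isnan(q[:,0])]*1000;print('gauge',round(k['p'],2),k['box'],np.percentile(q,[5,50,95],axis=0).round(0).tolist())
E
```

```text
[ 0.4477 -0.395   0.0884] tool f [  3.3325  -2.8699 -15.5988] m [0.7995 0.5241 0.0997]
side 42
[  8. -21.  57.] [ 9 19 92] [  8. -17.  53.] [  7  17 134] [  7. -15.  54.] [ 11  22 127] [ 19. -10.  56.] [105  30  67] [23. -9. 60.] [28 50 81] [  9. -11.  53.] [174  15  84] [20. -4. 46.] [160  10  80] [ 8. -8. 52.] [  3  21 135] [ 7. -5. 52.] [ 12  21 123] [19. -0. 53.] [112  37  76] [ 9. -2. 53.] [ 9 21 86] [ 8.  1. 51.] [ 10  22 137] [-10.  -5.  54.] [ 0 15 87] [-4. -0. 47.] [173  17  61] [ 8.  5. 47.] [  8  22 125] [-15.  -3.  51.] [ 6 18 72] [-12.  -2.  49.] [ 11  16 124] [-10.  -1.  51.] [  9  16 115] [-4.  3. 44.] [ 14  21 131] [-21.  -2.  50.] [ 13  15 122] [-17.   0.  44.] [  7  19 121] [-16.  -0.  49.] [ 10  13 115] [-12.   2.  46.] [ 10  13 121] [-8.  3. 49.] [  6  26 100] [-6.  5. 48.] [  3  19 118] [-4.  4. 53.] [150   3  88] [-26.  -2.  50.] [  8  33 116] [-24.  -2.  52.] [ 14  23 123] [-22.  -1.  53.] [ 11  18 111] [-19.   1.  49.] [ 14  19 146] [-17.   1.  52.] [ 11  24 115] [-14.   3.  49.] [  4  18 112] [-10.   5.  52.] [ 15  21 119] [-7.  6. 50.] [135  13  76] [-28.  -1.  54.] [165  10 147] [-24.   2.  47.] [  5  27 113] [-23.   2.  52.] [  6  23 110] [-21.   2.  55.] [ 13  18 227] [-18.   4.  51.] [ 11  15 132] [-25.   4.  49.] [ 5 18 87] [-24.   4.  52.] [  8  24 115] [-20.   7.  46.] [12 15 86] 
gauge 0.52 [120.1, 260.9, 155.7, 279.2] [[-17.0, -7.0, 49.0], [42.0, 0.0, 56.0], [74.0, 6.0, 66.0]]
gauge 0.48 [173.4, 329.6, 222.8, 377.9] [[72.0, 198.0, 62.0], [107.0, 289.0, 67.0], [126.0, 328.0, 76.0]]
top 0
```

Request:
{"fn": "send_rows", "kwargs": {
  "deltas": "0 0 0 0 0 0 0.4;0 0 0 0 0 0 0.4;0 0 1 0 0 0 0.4;0 0 1 0 0 0 0.4;0 0 0 0 0 0 0.4",
  "newtons": 5
}}

```text
time: 24.38
position: [0.4476, -0.3957, 0.0829]
tool_rot: [0.752, 0.659, 0.001, 0.001]
ft_force: [1.7, -1.3, -0.0]
grip_width: 0.0506
grip_force: 5.0
```

```bash
cat > dp.py <<'E'
from h import *
np.set_printoptions(precision=4,suppress=True)
o=robot.get_obs();A=R.from_quat(o['tool_rot']).as_matrix();print(o['time'],o['position'])
c=cam('side');W=cloud(c);L=(W-o['position'])@A
hsv=cv2.cvtColor(c['image'],cv2.COLOR_RGB2HSV)
m=np.nan_to_num((L>[-.03,-.028,.035])&(L<[.028,.028,.08])).all(-1)&(hsv[...,1]<35)&(hsv[...,2]>85)
P=L[m]*1000
f=least_squares(lambda x:x[0]+x[1]*P[:,1]+x[2]*P[:,0]-P[:,2],[50,0,0],loss='soft_l1',f_scale=1.5)
print(len(P),f.x,'deg',np.degrees(np.arctan(f.x[1:])),'res',np.median(abs(f.fun)))
print(P[:,1].min(),P[:,1].max(),'world z of dial centre',o['position'][2]-f.x[0]/1000)
hs=m*0
y=np.nan_to_num((L>[.02,-.02,.03])&(L<[.12,.02,.09])).all(-1)&(abs(hsv[...,0].astype(int)-23)<9)&(hsv[...,1]>110)
Q=W[y];q=L[y];
for x0 in (.03,.04,.06,.07):
    s=abs(q[:,0]-x0)<.006; print(x0,s.sum(),'brass top world z',np.percentile(Q[s,2],92) if s.sum() else '')
E
python3 dp.py
```

```text
24.375 [ 0.4476 -0.3957  0.0829]
35 [47.8572 -0.0522  0.066 ] deg [-2.988   3.7761] res 1.316561286528561
-19.069888041481093 6.897339473239341 world z of dial centre 0.035017732811830765
0.03 29 brass top world z 0.030794375629598993
0.04 33 brass top world z 0.030201844981109793
0.06 18 brass top world z 0.026150865720937076
0.07 18 brass top world z 0.027076214117664563
```

Request:
{"fn": "send_rows", "kwargs": {
  "deltas": "0 0 0 0 0 0 0.65;0 0 0 0 0 0 0.7;0 0 0 0 0 0 0.72;0 0 0 0 0 0 0.72;0 0 -5 0 0 0 0.72;0 0 -15 0 0 0 0.72;0 0 -30 0 0 0 0.72;0 0 -40 0 0 0 0.72;0 0 -40 0 0 0 0.72;0 0 0 0 0 0 0.72"
}}

```text
time: 25.68
position: [0.4486, -0.3967, 0.2177]
tool_rot: [0.752, 0.659, 0.0, 0.006]
ft_force: [0.0, -0.5, -0.1]
grip_width: 0.0627
grip_force: 0.0
```

Request:
{"fn": "send_rows", "kwargs": {
  "deltas": "-30 -40 -20 0 0 0 0.72;-30 -40 -20 0 0 0 0.72;-30 -40 0 0 0 0 0.72;-30 -40 0 0 0 0 0.72;0 0 0 0 0 0 0.72"
}}

```text
time: 26.3
position: [0.2698, -0.4944, 0.2523]
tool_rot: [0.754, 0.657, 0.001, 0.001]
ft_force: [0.2, 0.8, -0.2]
grip_width: 0.063
grip_force: 0.0
```

```bash
python3 - <<'E'
from h import *
np.set_printoptions(precision=4,suppress=True)
o=robot.get_obs();print(o['time'],o['position'],o['ft_force'])
a=np.radians(83.2);T=np.column_stack([[np.sin(a),-np.cos(a),0],[np.cos(a),np.sin(a),0],Z]);B=np.array([.4505,-.3695,.0065])
for n in ('side','top'):
    c=cam(n);W=(cloud(c)-B)@T;hsv=cv2.cvtColor(c['image'],cv2.COLOR_RGB2HSV)
    i=np.nan_to_num((abs(W[...,:2])<[.056,.075]).all(-1)&(W[...,2]>.004)&(W[...,2]<.06),nan=False).astype(bool)
    d=i&(W[...,2]>.02); P=W[d]; 
    f=np.linalg.lstsq(np.c_[np.ones(len(P)),P[:,:2]],P[:,2],rcond=None)[0]
    print(n,'dial',len(P),np.median(P,0),'slope deg',np.degrees(f[1:]),'z range',np.percentile(P[:,2],[2,98]))
    b=i&(abs(hsv[...,0].astype(int)-23)<9)&(hsv[...,1]>110);Q=W[b];print('brass x',np.percentile(Q[:,0],[2,98]),'y',np.percentile(Q[:,1],[1,99]),'ztop',np.percentile(Q[:,2],95))
    for t in ('spare_plug','housing','tape','mouse'):
        r=robot.cut_out(n,t)
        if r and r[0]['p']>.5:
            q=cloud(c)[r[0]['region']];print(t,np.nanmedian(q,axis=0))
E
```

```text
26.3 [ 0.2698 -0.4944  0.2523] [ 0.1836  0.8254 -0.2117]
side dial 330 [ 0.0007 -0.0257  0.0259] slope deg [-0.6284 -3.4367] z range [0.0205 0.0317]
brass x [-0.0061  0.0098] y [-0.0032  0.0507] ztop 0.024826837855839973
spare_plug [ 0.5675 -0.3391  0.0221]
housing [0.6853 0.0902 0.1366]
tape [ 0.3946 -0.1956  0.0167]
mouse [0.3906 0.0349 0.0331]
top dial 252 [ 0.001  -0.0234  0.0265] slope deg [-0.7304 -3.5994] z range [0.0204 0.032 ]
brass x [-0.0069  0.0093] y [-0.0041  0.0517] ztop 0.025127709782882132
spare_plug [ 0.5673 -0.338   0.0229]
tape [ 0.3766 -0.1905  0.0183]
mouse [0.5916 0.0276 0.1182]
```

```bash
python3 -c "
from rig import robot
print(robot.hand_in())"
```

```text
the job is handed in; nothing more can be done
None
```

The job is handed in, with no verdict returned: the gauge was released and drawn out, and measures flat, dial up and lengthwise near the middle of the wide bay; the blue sleeve looked home, and the red one was never touched, though I did not measure it.

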